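# Load washed typing plates into the gated transport rack

## Robot

A 6-joint arm with a two-finger parallel gripper is mounted at the origin on the work surface. World frame = base frame: x ahead of the robot, y to its left, z up, the work surface at z = 0. Lengths are in m, angles in rad, forces in N, time in s.
With the tool pointing down it reaches from about 0.225 to 0.875 m from the base axis. Payload 3.4 kg.
Tool frame: the origin (TCP) lies on the centre line of the jaws, within the pads' length; the fingertips stand 14 mm ahead of it and the grasp point (between the pads) lies 5 mm behind it; z points along the fingers, y is the line along which they close (so a half turn about z gives the same grasp; the last joint's range is limited). The gripper opens to 85 mm and grips with 20 to 120 N. Pads are 22 mm wide; open, the fingers measure 114 mm over their backs; the gripper's body (76 mm by 85 mm) begins 54 mm behind the grasp point. The pads swing forward as they close: fully open they stand 13 mm farther back than shut.
Start: joints at [1.11, 0.276, 1.505, -0, 1.361, -0.121], TCP at [0.192, 0.542, 0.245] pointing down, gripper open.
Joint ranges: [-2.89, 2.89], [-0.75, 2.08], [0.22, 2.7], [-1.18, 4.32], [0.11, 2.71], [-2.7, 2.7]. Speed limits (rad/s): [2.57, 2.57, 3.14, 3.14, 3.14, 3.14].

## Interface

Orientations are given as a rotation vector (axis times angle).
In Python, from cell import arm gives the robot as it stands.
- The arm moves only by the tool move_arm, never from a script. Its arguments are lists of equal length, an entry for each row: "claw": the finger opening in m, from 0 to 0.0854; "delta_pos": the shift along the tool's x, y, z in m, a list of three; "turn": the turn, a rotation vector about the tool's x, y, z in rad, a list of three. In form: {"claw": [claw, ...], "delta_pos": [[tx, ty, tz], ...], "turn": [[rx, ry, rz], ...]}. A call has 1 to 20 rows; each row shifts and turns the commanded pose from where the row before left it, along the tool's axes as they then stand; what a row does not reach is not made up. A row lasts 1/12 s, in which the tool goes at most 41.7 mm and 7.16 degrees, less where a joint would pass 70% of its speed; a pose out of reach is approached as far as the arm can. A call is refused whole if a number of a shift passes 0.0417 or a number of a turn 0.125, either way. A call with a gripper value outside its range is refused whole. The fingers move at their own pace and stop on an object; "force" is the grip in N (left out, the last holds). Time passes only in rows, so rows that do not move let the fingers close. It gives the time, the measured TCP pose, the force, the opening and the grip force at its end, in the units of the state.
- arm.get_state(): the state, without advancing time (a new reading comes with each control period).
- arm.get_image(name): name is "scene" or "side" or "wrist"; returns a dict with "color" (480x640x3 uint8, red, green, blue), "fx", "fy", "cx", "cy" (pixels), "D" ([k1, k2, p1, p2, k3] as OpenCV has them; the pictures are not rectified), "cam_to_world" (4x4, takes a point from camera to world coordinates); the wrist camera has in their place "hand_eye" (4x4, takes a point from camera to tool coordinates, whose origin is the TCP and whose axes are the flange's). Camera axes: x right, y down, z forward; pixel columns grow to the right and rows downward; lengths in m; the calibration is good to about 2 mm. A picture is of the moment at which its call begins: read the wrist's pose just before it. There is no depth.
- arm.finish_job(): hands the job in; it is judged then, once.
The state is a dict: "clock": time; "joint_pos": joint angles; "qvel": joint speeds; "tau": joint torques, N m; "position": TCP position; "tool_rot": TCP orientation; "wrist_force": force on the tool from outside, world axes, zero at the start; "wrist_torque": the same for the moment, N m; "grip_width": finger opening in m; "finger_force": force on a finger pad.
Only numpy, scipy, OpenCV 4.12 (cv2) and the standard library are available. Lean on these libraries where they do the work, as an engineer would, in place of code of your own. Each camera call takes 0.05 s, during which the arm holds its last target. There are 200 camera calls.

## Task

Lift the gravity latch bar over its catch and swing the rack's gate wide open. Then move every washed plate from the draining stand into the gated rack, each standing on edge right down in a slot of its own (any slot), and only when all are in swing the gate fully shut so that the bar drops back behind its catch. Leave the bottle, the carton and the tube rack where they stand.

Things in the scene. Friction and masses are not known exactly. Their poses are not given: they have to be found in the camera images.
- pen: The fixed gated rack: aluminium base 270 x 136 mm with five parallel slots side by side along its own x (pitch 42 mm); each slot runs along its y. Origin: centre of its underside, on the bench; z up. Low rails 26 mm high, 122 mm apart, close the slot ends. The gate is on the -y side (middle plane at y = -76 mm), hinge post at the +x end (x = 130 mm), catch post at the -x end.
- catch (a point): Top of the catch lip, at rack x = -135, y = -103 mm, 84 mm above the bench. The lip is 20 mm long, 4 mm thick, rises 16 mm above the shut bar's underside and lies 6 mm outside the shut bar; from it a ramp falls away outwards (rack -y) to about 60 mm height, 25 mm further out. Axes as the rack's.
- gate_hinge (a point): Point on the gate's vertical hinge axis, 100 mm above the bench. Axes turn with the gate: the gate reaches 240 mm along its own -x; -y is outside. It is a steel frame 6 mm thick, 24 to 104 mm above the bench, with a clear panel; a keeper lip at its top (100 to 104 mm height) reaches 49 mm inwards (+y) over the slot ends, so nothing goes in or out from above while it is shut.
- gate (a joint): Gate angle, rad: 0 shut, grows as it swings outwards, away from the slots (counter-clockwise seen from above), stop at 1.75. Light friction hinge (about 0.1 N m), stays where it is left.
- bar (a joint): Latch bar angle against the gate, rad: 0 level (its resting stop), grows as its free end is lifted, up to 0.7. It falls back by its own weight. With the gate shut the bar's free end lies behind the catch lip and must be lifted to at least about 0.12 to pass over it; it may also ride up the ramp as the gate is pushed shut.
- bar_pivot (a point): The latch bar's horizontal pivot on the gate's outer face, 100 mm from the gate's hinge and 75 mm above the bench, 15 mm outside the gate's middle plane. The dark steel bar is 14 mm high, 8 mm thick and reaches from here 179 mm along the gate's -x.
- tab (a point): Grip point on the upright tab of the latch bar. The tab is 18 mm wide along the gate, 10 mm thick across it, and reaches up to 160 mm above the bench; this point lies 19 mm below its top, 105 mm from the pivot along the bar and 66 mm above the bar's axis. Axes as the bar's: own x along the gate towards the hinge, y across the gate (inwards).
- stand: The fixed white draining stand, 274 x 156 mm, with five slots (15 mm wide, pitch 48 mm along its own x), slot floors 6 mm above the bench, dividers 36 mm high. Slots run along its y and are closed at both ends by rails 32 mm high, 140 mm apart. Origin: centre of its underside.
- slot0 (a point): Middle of the floor of slot 0 of the gated rack (slot 0 nearest the catch post, slot 4 nearest the hinge), 6 mm above the bench. It is 13 mm wide, straight from 6 to 28 mm height, then opens as a 45 degree V to ridge tops 42.5 mm above the bench. Runs along own y, 122 mm long; axes as the rack's.
- slot1 (a point): Middle of the floor of slot 1 of the gated rack (slot 0 nearest the catch post, slot 4 nearest the hinge), 6 mm above the bench. It is 13 mm wide, straight from 6 to 28 mm height, then opens as a 45 degree V to ridge tops 42.5 mm above the bench. Runs along own y, 122 mm long; axes as the rack's.
- slot2 (a point): Middle of the floor of slot 2 of the gated rack (slot 0 nearest the catch post, slot 4 nearest the hinge), 6 mm above the bench. It is 13 mm wide, straight from 6 to 28 mm height, then opens as a 45 degree V to ridge tops 42.5 mm above the bench. Runs along own y, 122 mm long; axes as the rack's.
- slot3 (a point): Middle of the floor of slot 3 of the gated rack (slot 0 nearest the catch post, slot 4 nearest the hinge), 6 mm above the bench. It is 13 mm wide, straight from 6 to 28 mm height, then opens as a 45 degree V to ridge tops 42.5 mm above the bench. Runs along own y, 122 mm long; axes as the rack's.
- slot4 (a point): Middle of the floor of slot 4 of the gated rack (slot 0 nearest the catch post, slot 4 nearest the hinge), 6 mm above the bench. It is 13 mm wide, straight from 6 to 28 mm height, then opens as a 45 degree V to ridge tops 42.5 mm above the bench. Runs along own y, 122 mm long; axes as the rack's.
- plate0: A white typing plate with grey wells, 110 mm long (own y), 80 mm high (own z), 10 mm thick (own x), about 0.11 kg, standing on edge in a slot of the draining stand, possibly leaning a little (up to about 0.17 rad). Origin: middle of its lower long edge. None if absent.
- plate1: A white typing plate with grey wells, 110 mm long (own y), 80 mm high (own z), 10 mm thick (own x), about 0.11 kg, standing on edge in a slot of the draining stand, possibly leaning a little (up to about 0.17 rad). Origin: middle of its lower long edge. None if absent.
- plate2: A white typing plate with grey wells, 110 mm long (own y), 80 mm high (own z), 10 mm thick (own x), about 0.11 kg, standing on edge in a slot of the draining stand, possibly leaning a little (up to about 0.17 rad). Origin: middle of its lower long edge. None if absent.
- plate3: A white typing plate with grey wells, 110 mm long (own y), 80 mm high (own z), 10 mm thick (own x), about 0.11 kg, standing on edge in a slot of the draining stand, possibly leaning a little (up to about 0.17 rad). Origin: middle of its lower long edge. None if absent.
- plate4: A white typing plate with grey wells, 110 mm long (own y), 80 mm high (own z), 10 mm thick (own x), about 0.11 kg, standing on edge in a slot of the draining stand, possibly leaning a little (up to about 0.17 rad). Origin: middle of its lower long edge. None if absent.
- reagent: Bystander: amber bottle, 60 mm diameter, 120 mm high; origin at the centre of its underside.
- carton: Bystander: cardboard carton 70 x 110 x 45 mm high; origin at the centre of its underside.
- tubes: Bystander: black tube rack 90 x 170 mm with capped tubes, 88 mm high; origin at the centre of its underside.
Things that resemble listed ones, but are neither listed nor needed, are in the scene too. What is shaped like the plate4 but blue or orange is not meant.

How it is judged:
On the way, in this order (a step that is already met when the one before it is completed fails the run):
1. the latch bar is lifted clear of its catch while the gate is still shut (value of joint bar above 0.1 rad and value of joint gate below 0.06 rad), for 0.05 s.
2. the gate is swung wide open (at least 1.1 rad) (value of joint gate above 1.1 rad), for 0.2 s.
3. all plates stand on edge down in slots of the rack, let go, with the gate still open (z of plate0 in the frame of pen between 0 and 0.013 m and y of plate0 in the frame of pen between -0.014 and 0.014 m and x of plate0 in the frame of pen between -0.1 and 0.1 m and angle between each of plate0, plate1, plate2, plate3, plate4's own z axis and vertical below 0.2 rad and linear speed of each of plate0, plate1, plate2, plate3, plate4 below 0.03 m/s and z of plate1 in the frame of pen between 0 and 0.013 m and y of plate1 in the frame of pen between -0.014 and 0.014 m and x of plate1 in the frame of pen between -0.1 and 0.1 m and z of plate2 in the frame of pen between 0 and 0.013 m and y of plate2 in the frame of pen between -0.014 and 0.014 m and x of plate2 in the frame of pen between -0.1 and 0.1 m and z of plate3 in the frame of pen between 0 and 0.013 m and y of plate3 in the frame of pen between -0.014 and 0.014 m and x of plate3 in the frame of pen between -0.1 and 0.1 m and z of plate4 in the frame of pen between 0 and 0.013 m and y of plate4 in the frame of pen between -0.014 and 0.014 m and x of plate4 in the frame of pen between -0.1 and 0.1 m and contact force between the fingers and plate0 below 0.3 N and contact force between the fingers and plate1 below 0.3 N and contact force between the fingers and plate2 below 0.3 N and contact force between the fingers and plate3 below 0.3 N and contact force between the fingers and plate4 below 0.3 N and value of joint gate above 0.9 rad), for 0.3 s.
At the end, for the whole second after the job is handed in: Every plate stands on edge in a slot of the gated rack (underside within 7 mm of the slot floor, within 14 mm of the slot's middle lengthwise, leaning less than 0.2 rad), at rest; the gate is shut within 0.04 rad and the latch bar lies level (within 0.03 rad) behind its catch (z of plate0 in the frame of pen between 0 and 0.013 m and y of plate0 in the frame of pen between -0.014 and 0.014 m and x of plate0 in the frame of pen between -0.1 and 0.1 m and angle between each of plate0, plate1, plate2, plate3, plate4's own z axis and vertical below 0.2 rad and linear speed of each of plate0, plate1, plate2, plate3, plate4 below 0.03 m/s and z of plate1 in the frame of pen between 0 and 0.013 m and y of plate1 in the frame of pen between -0.014 and 0.014 m and x of plate1 in the frame of pen between -0.1 and 0.1 m and z of plate2 in the frame of pen between 0 and 0.013 m and y of plate2 in the frame of pen between -0.014 and 0.014 m and x of plate2 in the frame of pen between -0.1 and 0.1 m and z of plate3 in the frame of pen between 0 and 0.013 m and y of plate3 in the frame of pen between -0.014 and 0.014 m and x of plate3 in the frame of pen between -0.1 and 0.1 m and z of plate4 in the frame of pen between 0 and 0.013 m and y of plate4 in the frame of pen between -0.014 and 0.014 m and x of plate4 in the frame of pen between -0.1 and 0.1 m and value of joint gate below 0.04 rad and value of joint bar below 0.03 rad); the robot touches nothing.
It fails at once if the bottle is shifted more than 40 mm or tipped over (distance of reagent from where it was at the start of the episode above 0.04 m or angle between reagent's own z axis and vertical above 0.5 rad).
It fails at once if the carton is shifted more than 40 mm or tipped over (distance of carton from where it was at the start of the episode above 0.04 m or angle between carton's own z axis and vertical above 0.5 rad).
It fails at once if the tube rack is shifted more than 40 mm or tipped over (distance of tubes from where it was at the start of the episode above 0.04 m or angle between tubes's own z axis and vertical above 0.5 rad).
Of plate0, plate1, plate2, plate3, plate4 only 3 to 5 are there at a start; the rules pass over those that are not, and their reading is None.
At some moment in a run one of plate0, plate1, plate2, plate3, plate4 may be knocked a few centimetres aside while the robot is not near it.
It also fails if it takes over 210 s, if anything falls off the work surface, if the arm or the gripper's body presses on something with over 40 N, if the wrist force passes 120 N, or if a joint passes its speed limit or range.

## Working session

There is one attempt and no reset: what is moved stays moved. The work goes in short steps, Python scripts to look and compute and a tool call to move; the robot and the scene stay as the last step left them, time stands still between calls to the robot, and variables do not carry over. Pictures are saved under pics/ and viewed, at most 15 in all, crops included, and the job is handed in when it is done.

Besides the shell and the picture viewer there is one more tool, called after "Call:" as name(argument=value, ...), one argument or row to a line, values as JSON. move_arm: Moves the arm, as the interface text tells. Its arguments: {"type":"object","properties":{"claw":{"type":"array","items":{"type":"number"}},"delta_pos":{"type":"array","items":{"type":"array","items":{"type":"number"}}},"turn":{"type":"array","items":{"type":"array","items":{"type":"number"}}},"force":{"type":"number"}},"required":["claw","delta_pos","turn"]}

```bash
mkdir -p pics; ls; python3 - <<'E'
from cell import arm
import cv2,json,numpy as np
s=arm.get_state();print(s)
for n in["scene","side","wrist"]:
    i=arm.get_image(n);cv2.imwrite(f"pics/{n}0.png",i["color"][:,:,::-1])
    print(n,{k:(np.round(v,4).tolist() if not np.isscalar(v) else v) for k,v in i.items() if k!="color"})
E
```

```text
pics
{'clock': 0.0, 'joint_pos': array([ 1.11000717e+00,  2.76583067e-01,  1.50615942e+00,  6.41899105e-05,
        1.36069222e+00, -1.20996462e-01]), 'qvel': array([7.99101188e-04, 8.86862677e-04, 2.33085204e-04, 7.50145920e-05,
       9.87831022e-05, 7.26809315e-04]), 'tau': array([-1.33831240e-03, -4.16797221e+01, -2.45798028e+01, -1.42326039e-04,
        1.14971772e-02, -7.57982860e-06]), 'position': array([0.19139557, 0.54166786, 0.24443602]), 'tool_rot': array([-5.31102205e-01, -3.09577622e+00,  2.74312899e-03]), 'wrist_force': array([0.13821735, 0.18144905, 0.17503476]), 'wrist_torque': array([0.0097722 , 0.02263392, 0.02339435]), 'finger_force': 0.0, 'grip_width': 0.08528436734240794}
scene {'fx': 520.3853321674752, 'fy': 520.3853321674752, 'cx': 319.7904640037714, 'cy': 247.11804118664043, 'D': [-0.0588, 0.0, 0.0, 0.0, 0.0], 'cam_to_world': [[0.6372, 0.6385, -0.4317, 1.1833], [0.7707, -0.5312, 0.3519, -0.5533], [-0.0046, -0.557, -0.8305, 1.3456], [0.0, 0.0, 0.0, 1.0]]}
side {'fx': 584.3960743562357, 'fy': 584.3960743562357, 'cx': 311.9735301685546, 'cy': 245.0370611572103, 'D': [-0.0411, 0.0, 0.0, 0.0, 0.0], 'cam_to_world': [[0.9895, -0.0805, 0.1198, 0.394], [-0.1433, -0.6456, 0.7501, -0.9614], [0.017, -0.7595, -0.6503, 0.9351], [0.0, 0.0, 0.0, 1.0]]}
wrist {'fx': 332.40766450224845, 'fy': 332.40766450224845, 'cx': 319.07589918840665, 'cy': 238.5793176873445, 'D': [-0.012, 0.0, 0.0, 0.0, 0.0], 'hand_eye': [[-0.0001, -0.9559, -0.2937, 0.0752], [1.0, 0.0002, -0.0013, 0.0006], [0.0013, -0.2937, 0.9559, -0.1279], [0.0, 0.0, 0.0, 1.0]]}
```

View pics/scene0.png

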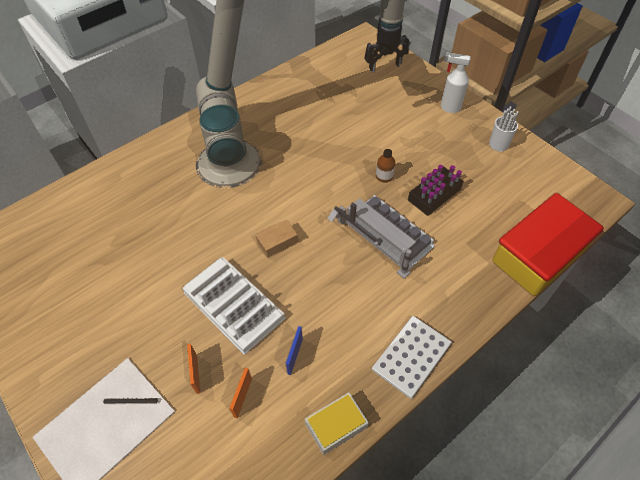

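View pics/side0.png

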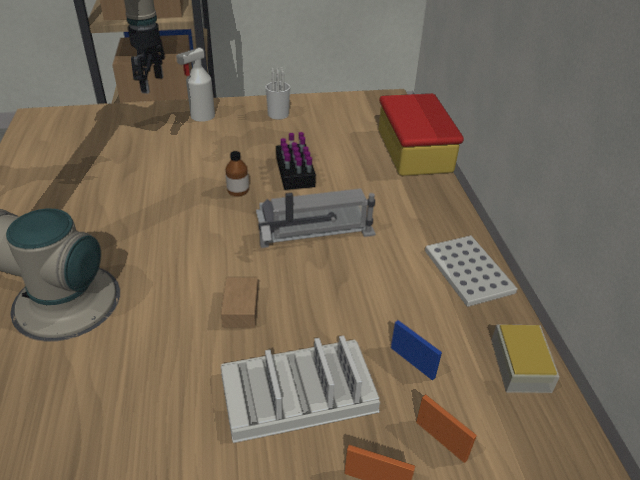

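The scene shows the gated rack around scene (385,230) and side (315,215), with the tab at side (290,205). The stand is at scene (235,305) and side (298,390). The lookalikes are the blue and orange plates at scene (293,350), (193,368) and (240,392), plus a white well plate lying flat at (412,355). I'll check closer crops of the stand and rack.

```bash
python3 - <<'E'
import cv2,numpy as np
a=cv2.imread("pics/scene0.png");b=cv2.imread("pics/side0.png")
r=lambda im,x,y,w,h:cv2.resize(im[y:y+h,x:x+w],(400,300),interpolation=cv2.INTER_CUBIC)
cv2.imwrite("pics/c1.png",np.vstack([np.hstack([r(a,170,250,132,99),r(a,325,185,120,90)]),np.hstack([r(b,210,325,176,132),r(b,245,180,140,105)])]))
E
```

```text
(no output)
```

View pics/c1.png

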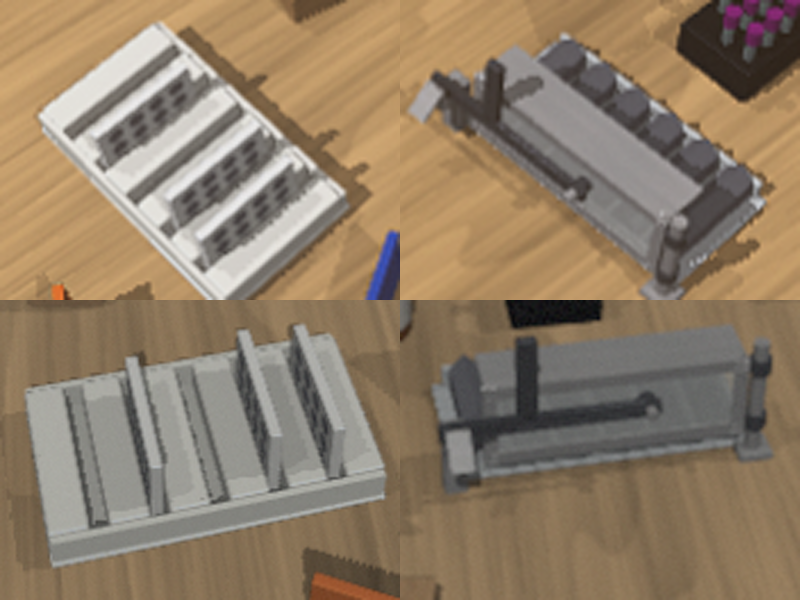

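The crops show three washed plates, in stand slots 1, 3 and 4. Their side-crop top edges are at x≈135, 245 and 300. The bar lies level behind the catch, and the tab top is at about scene (353,204), side (289,194).

```bash
cat > h.py <<'E'
from cell import arm
import cv2,numpy as np
from scipy.spatial.transform import Rotation as R
CAL={}
def shot(n,save=None):
    s=arm.get_state();i=arm.get_image(n)
    if n=="wrist":
        T=np.eye(4);T[:3,:3]=R.from_rotvec(s["tool_rot"]).as_matrix();T[:3,3]=s["position"];i["cam_to_world"]=T@i["hand_eye"]
    if save: cv2.imwrite(f"pics/{save}.png",i["color"][:,:,::-1]); np.savez(f"pics/{save}.npz",**{k:v for k,v in i.items() if k!="color"})
    return i
def load(f): return dict(np.load(f"pics/{f}.npz"))
def ray(i,p):
    K=np.array([[i["fx"],0,i["cx"]],[0,i["fy"],i["cy"]],[0,0,1]],float)
    u=cv2.undistortPoints(np.array([[p]],float),K,np.array(i["D"],float))[0,0]
    T=np.array(i["cam_to_world"]);return T[:3,3],T[:3,:3]@np.array([u[0],u[1],1])
def onz(i,p,z):
    o,d=ray(i,p);return o+d*(z-o[2])/d[2]
def tri(*ip):
    A=[];b=[]
    for i,p in ip:
        o,d=ray(i,p);d=d/np.linalg.norm(d);P=np.eye(3)-np.outer(d,d);A.append(P);b.append(P@o)
    x=np.linalg.lstsq(np.vstack(A),np.hstack(b),rcond=None)[0];return x
def proj(i,X):
    K=np.array([[i["fx"],0,i["cx"]],[0,i["fy"],i["cy"]],[0,0,1]],float);W=np.linalg.inv(i["cam_to_world"])
    return cv2.projectPoints(np.array(X,float).reshape(-1,1,3),cv2.Rodrigues(W[:3,:3])[0],W[:3,3],K,np.array(i["D"],float))[0][:,0]
E
python3 - <<'E'
from h import *
np.set_printoptions(precision=4,suppress=True)
a=shot("scene","s1");b=shot("side","d1")
SR=lambda x,y:(325+.3*x,185+.3*y);DR=lambda x,y:(245+.35*x,180+.35*y)
SS=lambda x,y:(170+.33*x,250+.33*y);DS=lambda x,y:(210+.44*x,325+.44*y)
for n,p,q in[("tabtop",(95,62),(125,40)),("hinge",(277,215),(362,45)),("pivot",(180,187),(252,102)),("bottle",0,0)]:
    if p: print(n,tri((a,SR(*p)),(b,DR(*q))))
for n,p,q in[("L-far",(160,25),(27,88)),("R-far",(347,195),(330,35)),("R-near",(225,300),(383,170)),("L-near",(42,118),(52,240))]:
    if n!="x": print(n,"scene",onz(a,SS(*p),.032),"side",onz(b,DS(*q),.032))
for q in[((132,60),(157,170)),((243,35),(276,140)),((297,28),(337,132))]:
    print("plate",[onz(b,DS(*x),.086)[:2] for x in q])
print(onz(a,(385,180),0),onz(a,(277,245),0), onz(a,(435,200),0))
E
```

```text
tabtop [0.5103 0.1236 0.1549]
hinge [0.7127 0.1533 0.1138]
pivot [0.6186 0.1336 0.0742]
L-far scene [ 0.3451 -0.2464  0.032 ] side [ 0.3386 -0.2448  0.032 ]
R-far scene [ 0.6121 -0.2171  0.032 ] side [ 0.6041 -0.2208  0.032 ]
R-near scene [ 0.6252 -0.3641  0.032 ] side [ 0.6186 -0.3642  0.032 ]
L-near scene [ 0.3609 -0.3928  0.032 ] side [ 0.3531 -0.3927  0.032 ]
plate [array([ 0.4269, -0.2701]), array([ 0.4363, -0.3774])]
plate [array([ 0.5201, -0.2557]), array([ 0.5296, -0.3623])]
plate [array([ 0.5658, -0.2541]), array([ 0.5777, -0.3612])]
[ 0.4136  0.3637 -0.    ] [ 0.3922 -0.0808  0.    ] [0.5834 0.4313 0.    ]
```

Call:
move_arm(
  claw=[0.04, 0.04, 0.04, 0.04, 0.04, 0.04, 0.04, 0.04, 0.04, 0.04, 0.04, 0.04, 0.04, 0.04, 0.04, 0.04, 0.04, 0.04, 0.04, 0.04],
  delta_pos=[
    [-0.028, -0.0175, -0.0035],
    [-0.028, -0.0175, -0.0035],
    [-0.028, -0.0175, -0.0035],
    [-0.028, -0.0175, -0.0035],
    [-0.028, -0.0175, -0.0035],
    [-0.028, -0.0175, -0.0035],
    [-0.028, -0.0175, -0.0035],
    [-0.028, -0.0175, -0.0035],
    [-0.028, -0.0175, -0.0035],
    [-0.028, -0.0175, -0.0035],
    [-0.028, -0.0175, -0.0035],
    [-0.028, -0.0175, -0.0035],
    [-0.028, -0.0175, -0.0035],
    [-0.028, -0.0175, -0.0035],
    [-0.028, -0.0175, -0.0035],
    [-0.028, -0.0175, -0.0035],
    [0, 0, 0],
    [0, 0, 0],
    [0, 0, 0],
    [0, 0, 0],
  ],
  turn=[
    [0, 0, 0],
    [0, 0, 0],
    [0, 0, 0],
    [0, 0, 0],
    [0, 0, 0],
    [0, 0, 0],
    [0, 0, 0],
    [0, 0, 0],
    [0, 0, 0],
    [0, 0, 0],
    [0, 0, 0],
    [0, 0, 0],
    [0, 0, 0],
    [0, 0, 0],
    [0, 0, 0],
    [0, 0, 0],
    [0, 0, 0.12],
    [0, 0, 0.12],
    [0, 0, 0.12],
    [0, 0, 0.12],
  ],
)

```text
clock: 1.92
position: [0.5208, 0.1284, 0.3011]
tool_rot: [-1.262, -2.877, 0.0]
wrist_force: [-0.5, 0.8, -0.6]
grip_width: 0.04
finger_force: 0.0
```

Call:
move_arm(
  claw=[0.04, 0.04, 0.04, 0.04, 0.04, 0.04, 0.04, 0.04, 0.04, 0.04, 0.04, 0.04, 0.04, 0.04, 0.04, 0.04, 0.04, 0.04, 0.04, 0.04],
  delta_pos=[
    [0, 0, 0],
    [0, 0, 0],
    [0, 0, 0],
    [0, 0, 0],
    [0, 0, 0],
    [0, 0, 0],
    [0, 0, 0],
    [0, 0, 0],
    [0, 0, 0],
    [0, 0, 0],
    [0, 0, 0],
    [0, 0, 0],
    [0, 0, 0],
    [0, 0, 0],
    [0, 0, 0],
    [0, 0, 0],
    [0, 0, 0],
    [0, 0, 0],
    [0, 0, 0],
    [0, 0, 0],
  ],
  turn=[
    [0, 0, 0.12],
    [0, 0, 0.12],
    [0, 0, 0.12],
    [0, 0, 0.12],
    [0, 0, 0.12],
    [0, 0, 0.12],
    [0, 0, 0.12],
    [0, 0, 0.12],
    [0, 0, 0.12],
    [0, 0, 0.12],
    [0, 0, 0.12],
    [0, 0, 0.12],
    [0, 0, 0.12],
    [0, 0, 0.12],
    [0, 0, 0.12],
    [0, 0, 0.12],
    [0, 0, 0.12],
    [0, 0, 0.12],
    [0, 0, 0.07],
    [0, 0, 0],
  ],
)

```text
clock: 3.58
position: [0.5206, 0.1288, 0.3012]
tool_rot: [-3.138, -0.142, 0.0]
wrist_force: [-0.1, -0.0, 0.2]
grip_width: 0.0397
finger_force: 0.0
```

```bash
python3 - <<'E'
from h import *
s=arm.get_state();print(s["position"],R.from_rotvec(s["tool_rot"]).as_matrix().round(3).tolist(),s["joint_pos"].round(2),s["grip_width"])
shot("wrist","w1")
E
```

```text
[0.52060643 0.12880964 0.30116329] [[0.996, 0.091, -0.0], [0.091, -0.996, 0.0], [-0.0, -0.0, -1.0]] [0.11 0.19 1.48 0.   1.47 1.59] 0.039745187938604896
```

View pics/w1.png

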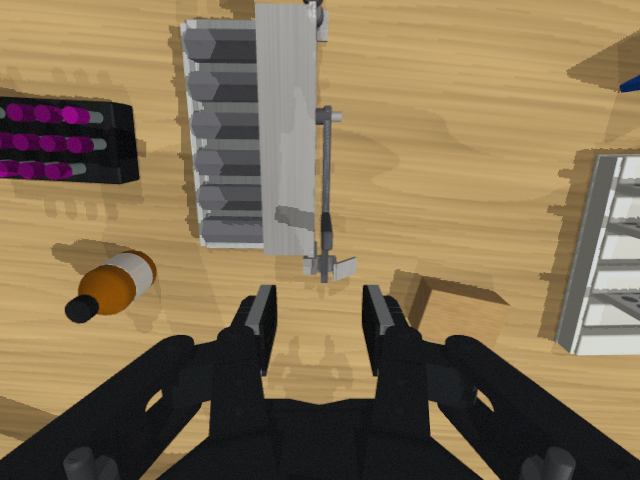

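The wrist view shows the rack with the keeper lip at x 255–315, the bar at x≈326, y 110–280, and the tab near (326,225). The hinge is near (318,10). I'll zoom in for exact pixels.

```bash
python3 - <<'E'
import cv2,numpy as np
a=cv2.imread("pics/w1.png")
r=lambda x,y,w,h:cv2.resize(a[y:y+h,x:x+w],(400,600),interpolation=cv2.INTER_CUBIC)
cv2.imwrite("pics/c2.png",np.hstack([r(270,0,100,150),r(270,150,100,150)]))
E
```

```text
(no output)
```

View pics/c2.png

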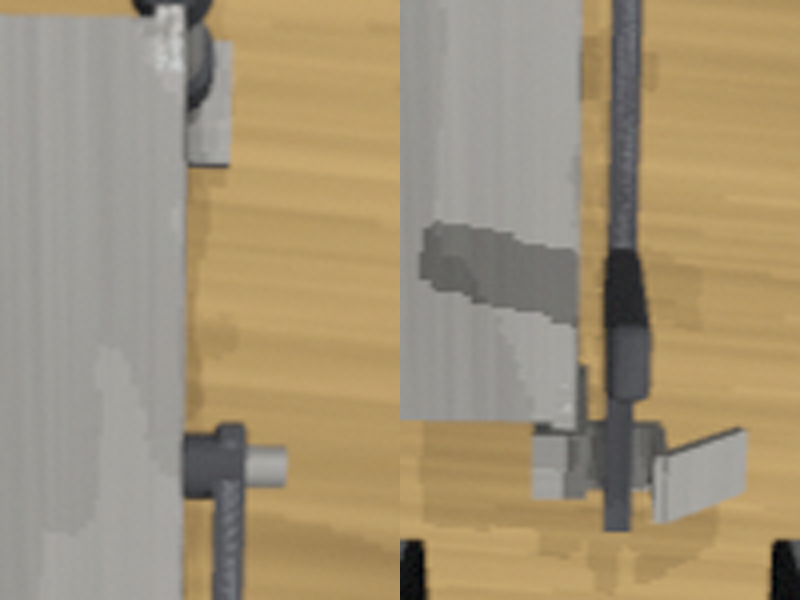

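```bash
python3 - <<'E'
from h import *
np.set_printoptions(precision=4,suppress=True)
w=load("w1")
t=onz(w,(327.3,240.5),.16);e=onz(w,(324.5,282.5),.082);p=onz(w,(327.2,118),.082)
l0=onz(w,(316.5,30),.104);l1=onz(w,(315,255),.104);lt=onz(w,(312.5,3),.104);li=onz(w,(264,255),.104)
b0=onz(w,(184,22),.0);b1=onz(w,(202,247),.0);h0=onz(w,(314.5,0),.113)
yaw=lambda a,b:np.arctan2(*(a-b)[[1,0]])
print(t,e,p,l0,l1,li,b0,b1,h0);print(yaw(p,e),yaw(l0,l1),yaw(b0,b1))
c=onz(w,(334.5,272),.084);print("catch",c)
# rack frame from gate: lip outer bottom corner
for th in(0.085,0.095,.105):
  Rz=np.array([[np.cos(th),-np.sin(th)],[np.sin(th),np.cos(th)]])
  for n,q,o in(("tab",t,(-.075,-.091)),("barend",e,(-.149,-.091)),("catch",c,(-.135,-.103)),("gcorner",l1,(-.110,-.079)),("g0",l0,None)):
    if o: print(th,n,q[:2]-Rz@np.array(o))
E
```

```text
[0.5117 0.1213 0.16  ] [0.4376 0.1153 0.082 ] [0.6134 0.1294 0.082 ] [0.6827 0.146  0.104 ] [0.4777 0.1294 0.104 ] [0.4729 0.1821 0.104 ] [0.7057 0.2992 0.    ] [0.438  0.2813 0.    ] [0.7018 0.1493 0.113 ]
0.08022556049709827 0.08080556469268717 0.06651588000997477
catch [0.4523 0.1055 0.084 ]
0.085 tab [0.5787 0.2184]
0.085 barend [0.5784 0.2186]
0.085 catch [0.5781 0.2195]
0.085 gcorner [0.5806 0.2174]
0.095 tab [0.5777 0.219 ]
0.095 barend [0.5773 0.22  ]
0.095 catch [0.5769 0.2208]
0.095 gcorner [0.5797 0.2185]
0.105 tab [0.5767 0.2197]
0.105 barend [0.5763 0.2214]
0.105 catch [0.5758 0.222 ]
0.105 gcorner [0.5788 0.2195]
```

Call:
move_arm(
  claw=[0.04, 0.04, 0.04, 0.04, 0.04, 0.04, 0.04, 0.04, 0.04, 0.04, 0.04, 0.0, 0.0, 0.0, 0.0, 0.0, 0.0],
  delta_pos=[
    [-0.0096, 0.0067, 0],
    [0, 0, 0.0205],
    [0, 0, 0.0205],
    [0, 0, 0.0205],
    [0, 0, 0.0205],
    [0, 0, 0.0205],
    [0, 0, 0.0205],
    [0, 0, 0.0205],
    [0, 0, 0.0205],
    [0, 0, 0],
    [0, 0, 0],
    [0, 0, 0],
    [0, 0, 0],
    [0, 0, 0],
    [0, 0, 0],
    [0, 0, 0],
    [0, 0, 0],
  ],
  turn=[
    [0, 0, 0.01],
    [0, 0, 0],
    [0, 0, 0],
    [0, 0, 0],
    [0, 0, 0],
    [0, 0, 0],
    [0, 0, 0],
    [0, 0, 0],
    [0, 0, 0],
    [0, 0, 0],
    [0, 0, 0],
    [0, 0, 0],
    [0, 0, 0],
    [0, 0, 0],
    [0, 0, 0],
    [0, 0, 0],
    [0, 0, 0],
  ],
  force=30,
)

```text
clock: 5.05
position: [0.5128, 0.1213, 0.1389]
tool_rot: [-3.139, -0.129, -0.005]
wrist_force: [-1.1, -0.1, 6.1]
grip_width: 0.0093
finger_force: 33.6
```

Call:
move_arm(
  claw=[0, 0, 0, 0, 0, 0, 0, 0],
  delta_pos=[
    [0.003, 0, -0.0042],
    [0.003, 0, -0.0042],
    [0.003, 0, -0.0042],
    [0.0035, 0, -0.0038],
    [0.0035, 0, -0.0038],
    [0.0035, 0, -0.0038],
    [0, 0, 0],
    [0, 0, 0],
  ],
  turn=[
    [0, 0, 0],
    [0, 0, 0],
    [0, 0, 0],
    [0, 0, 0],
    [0, 0, 0],
    [0, 0, 0],
    [0, 0, 0],
    [0, 0, 0],
  ],
)

```text
clock: 5.72
position: [0.5318, 0.1229, 0.1617]
tool_rot: [-3.139, -0.128, -0.002]
wrist_force: [0.2, -1.3, -3.1]
grip_width: 0.0094
finger_force: 31.5
```

```bash
python3 - <<'E'
from h import *
s=arm.get_state();print(s["position"],s["wrist_force"],s["grip_width"])
i=shot("wrist","w2");j=shot("side","d2")
c=j["color"][150:270,230:400,::-1]
cv2.imwrite("pics/c3.png",np.hstack([cv2.resize(c,(400,282)),cv2.resize(i["color"][:,:,::-1],(376,282))]))
E
```

```text
[0.53180541 0.12287534 0.16171025] [ 0.21765198 -1.27692157 -3.05002598] 0.009440185630263461
```

View pics/c3.png

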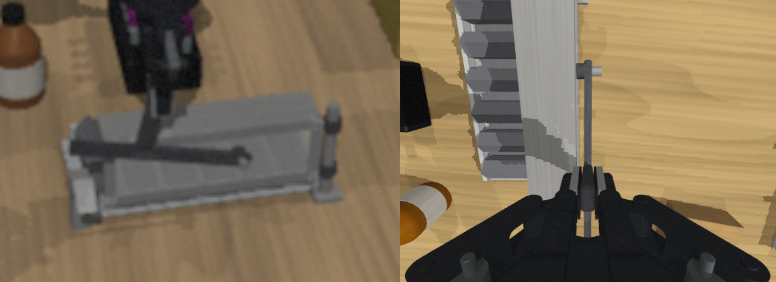

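The bar is lifted about 0.25 rad and its end is above the catch. Next I swing the gate on an arc about the hinge.

Call:
move_arm(
  claw=[0, 0, 0, 0, 0, 0, 0, 0, 0, 0, 0, 0, 0, 0, 0, 0, 0, 0, 0, 0],
  delta_pos=[
    [0.0008, 0.0074, 0],
    [0.0008, 0.0074, 0],
    [0.0018, 0.0147, 0],
    [0.0018, 0.0147, 0],
    [0.0018, 0.0147, 0],
    [0.0018, 0.0147, 0],
    [0.0018, 0.0147, 0],
    [0.0018, 0.0147, 0],
    [0.0018, 0.0147, 0],
    [0.0018, 0.0147, 0],
    [0.0018, 0.0147, 0],
    [0.0018, 0.0147, 0],
    [0.0018, 0.0147, 0],
    [0.0018, 0.0147, 0],
    [0.0018, 0.0147, 0],
    [0.0018, 0.0147, 0],
    [0.0018, 0.0147, 0],
    [0.0018, 0.0147, 0],
    [0.0008, 0.0074, 0],
    [0.0008, 0.0074, 0],
  ],
  turn=[
    [0, 0, -0.04],
    [0, 0, -0.04],
    [0, 0, -0.08],
    [0, 0, -0.08],
    [0, 0, -0.08],
    [0, 0, -0.08],
    [0, 0, -0.08],
    [0, 0, -0.08],
    [0, 0, -0.08],
    [0, 0, -0.08],
    [0, 0, -0.08],
    [0, 0, -0.08],
    [0, 0, -0.08],
    [0, 0, -0.08],
    [0, 0, -0.08],
    [0, 0, -0.08],
    [0, 0, -0.08],
    [0, 0, -0.08],
    [0, 0, -0.04],
    [0, 0, -0.04],
  ],
)

```text
clock: 7.48
position: [0.7209, -0.0324, 0.1617]
tool_rot: [2.272, 2.169, -0.0]
wrist_force: [-0.7, -0.4, -0.5]
grip_width: 0.0095
finger_force: 31.8
```

Call:
move_arm(
  claw=[0, 0, 0, 0, 0, 0, 0, 0, 0, 0.04, 0.04, 0.04, 0.04, 0.04, 0.04, 0.04, 0.04, 0.04, 0.04, 0.04],
  delta_pos=[
    [0, 0, 0],
    [-0.0035, 0, 0.0038],
    [-0.0035, 0, 0.0038],
    [-0.0035, 0, 0.0038],
    [-0.003, 0, 0.0042],
    [-0.003, 0, 0.0042],
    [-0.003, 0, 0.0042],
    [0, 0, 0],
    [0, 0, 0],
    [0, 0, 0],
    [0, 0, 0],
    [0, 0, 0],
    [0, 0, -0.03],
    [0, 0, -0.03],
    [0, 0, -0.03],
    [0, 0, -0.03],
    [0, 0, 0],
    [0, 0, 0],
    [0, 0, 0],
    [0, 0, 0],
  ],
  turn=[
    [0, 0, 0],
    [0, 0, 0],
    [0, 0, 0],
    [0, 0, 0],
    [0, 0, 0],
    [0, 0, 0],
    [0, 0, 0],
    [0, 0, 0],
    [0, 0, 0],
    [0, 0, 0],
    [0, 0, 0],
    [0, 0, 0],
    [0, 0, 0],
    [0, 0, 0],
    [0, 0, 0],
    [0, 0, 0],
    [0, 0, 0],
    [0, 0, 0],
    [0, 0, 0],
    [0, 0, 0],
  ],
)

```text
clock: 9.15
position: [0.7182, -0.0513, 0.2548]
tool_rot: [-2.273, -2.164, 0.004]
wrist_force: [-0.8, -0.2, -0.8]
grip_width: 0.04
finger_force: 0.0
```

```bash
python3 - <<'E'
from h import *
s=arm.get_state();print(s["position"],R.from_rotvec(s["tool_rot"]).as_matrix().round(3).tolist(),s["joint_pos"].round(2),s["wrist_force"])
j=shot("side","d3")
cv2.imwrite("pics/c4.png",cv2.resize(j["color"][170:450,180:500,::-1],(686,600)))
E
```

```text
[ 0.71822337 -0.05130316  0.25480997] [[0.049, 0.999, -0.004], [0.999, -0.049, 0.001], [0.001, -0.004, -1.0]] [-0.17  0.5   1.13  0.    1.52 -0.12] [-0.8202003  -0.24224705 -0.79675987]
```

View pics/c4.png

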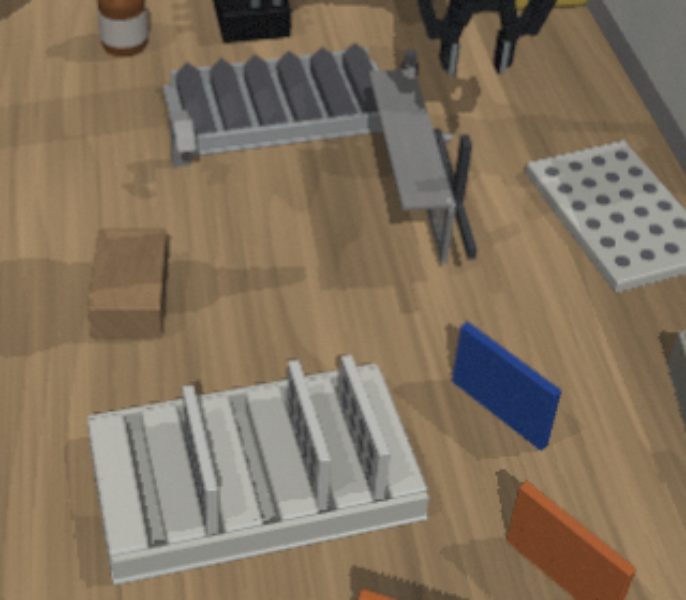

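The gate stands wide open at about 1.44 rad with the bar level. The three plates are still in the stand, at crop (200,455), (308,435) and (362,425). Next I look at the stand from close by.

Call:
move_arm(
  claw=[0.035, 0.035, 0.035, 0.035, 0.035, 0.035, 0.035, 0.035, 0.035, 0.035, 0.035, 0.035, 0.035, 0.035, 0.035, 0.035],
  delta_pos=[
    [-0.0226, -0.0183, -0.0025],
    [-0.0226, -0.0183, -0.0025],
    [-0.0226, -0.0183, -0.0025],
    [-0.0226, -0.0183, -0.0025],
    [-0.0226, -0.0183, -0.0025],
    [-0.0226, -0.0183, -0.0025],
    [-0.0226, -0.0183, -0.0025],
    [-0.0226, -0.0183, -0.0025],
    [-0.0226, -0.0183, -0.0025],
    [-0.0226, -0.0183, -0.0025],
    [-0.0226, -0.0183, -0.0025],
    [-0.0226, -0.0183, -0.0025],
    [0, 0, 0],
    [0, 0, 0],
    [0, 0, 0],
    [0, 0, 0],
  ],
  turn=[
    [0, 0, 0],
    [0, 0, 0],
    [0, 0, 0],
    [0, 0, 0],
    [0, 0, 0],
    [0, 0, 0],
    [0, 0, 0],
    [0, 0, 0],
    [0, 0, 0],
    [0, 0, 0],
    [0, 0, 0],
    [0, 0, 0],
    [0, 0, -0.075],
    [0, 0, -0.075],
    [0, 0, 0],
    [0, 0, 0],
  ],
)

```text
clock: 10.53
position: [0.4862, -0.3114, 0.2861]
tool_rot: [-2.107, -2.327, -0.0]
wrist_force: [0.2, 0.2, -0.2]
grip_width: 0.0352
finger_force: 0.0
```

```bash
python3 - <<'E'
from h import *
s=arm.get_state();print(s["position"],R.from_rotvec(s["tool_rot"]).as_matrix().round(3).tolist(),s["joint_pos"].round(2))
shot("wrist","w3")
E
```

```text
[ 0.48618321 -0.31139674  0.28613283] [[-0.099, 0.995, -0.002], [0.995, 0.099, 0.002], [0.002, -0.001, -1.0]] [-0.69  0.26  1.43  0.    1.46 -0.79]
```

View pics/w3.png

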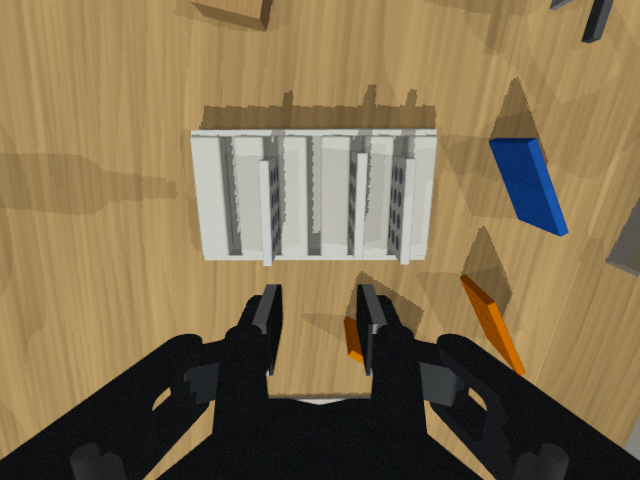

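The wrist view shows plate top edges A (264,160)-(268,265), B (362,153)-(360,258) and C (408,158)-(405,262). The stand corners are at (191,131), (437,130), (428,259) and (205,259).

```bash
python3 - <<'E'
from h import *
np.set_printoptions(precision=4,suppress=True)
w=load("w3");T=w["cam_to_world"];s=arm.get_state();Rt=R.from_rotvec(s["tool_rot"]).as_matrix()
c=[onz(w,p,.032) for p in((191,131),(437,130),(428,259),(205,259))]
O=np.mean(c,0);ex=(c[1]-c[0]+c[2]-c[3]);th=np.arctan2(ex[1],ex[0]);print("stand",O,th,[np.linalg.norm(c[i]-c[i-1]) for i in range(4)])
ux=np.array([np.cos(th),np.sin(th),0]);uy=np.array([-ux[1],ux[0],0])
for n,a,b in(("A",(264.5,160),(268,265)),("B",(362,153),(360,258)),("C",(408,158),(405,262))):
    P=[onz(w,q,.086) for q in(a,b)];m=(P[0]+P[1])/2;d=P[0]-P[1]
    print(n,m,"len",np.linalg.norm(d),"yaw",np.arctan2(-d[0],d[1]),"standxy",(m-O)@ux,(m-O)@uy, "tool",Rt.T@(m-s["position"]))
# refine edge of top faces by row profile
g=cv2.cvtColor(cv2.imread("pics/w3.png"),6)
for r in(190,235): print(r,g[r,255:285].tolist(),g[r,340:375].tolist(),g[r,385:420].tolist())
E
```

```text
stand [ 0.4807 -0.3048  0.032 ] 0.10068571853925452 [np.float64(0.14962364923129573), np.float64(0.2697104673331388), np.float64(0.15064362329071768), np.float64(0.27358908711032465)]
A [ 0.4328 -0.3169  0.086 ] len 0.10843133632162934 yaw 0.08518417673702276 standxy -0.04888458786251733 -0.00728878024515442 tool [-0.0006 -0.0537  0.2004]
B [ 0.527  -0.3003  0.086 ] len 0.10706970174005385 yaw 0.11654039459652137 standxy 0.04651837398843762 -0.00025110920357452465 tool [0.0066 0.0417 0.2003]
C [ 0.5733 -0.3003  0.086 ] len 0.10705996801712461 yaw 0.1467659139522474 standxy 0.0925866831286622 -0.004900770602336637 tool [0.002  0.0877 0.2002]
190 [185, 183, 185, 184, 186, 194, 202, 201, 201, 201, 201, 201, 201, 191, 154, 106, 107, 106, 106, 92, 84, 90, 53, 73, 100, 121, 128, 130, 130, 163] [183, 184, 184, 183, 183, 183, 182, 171, 138, 85, 63, 66, 71, 71, 74, 99, 155, 194, 201, 200, 201, 200, 200, 200, 199, 174, 120, 108, 106, 144, 171, 172, 173, 172, 171] [181, 182, 182, 180, 170, 129, 64, 84, 94, 67, 60, 92, 105, 94, 102, 113, 112, 106, 101, 141, 179, 191, 191, 191, 191, 192, 191, 191, 183, 183, 189, 190, 190, 190, 190]
235 [187, 187, 186, 187, 187, 187, 187, 192, 200, 201, 202, 202, 201, 202, 198, 176, 123, 106, 106, 104, 89, 54, 59, 58, 67, 96, 147, 187, 193, 193] [186, 184, 185, 185, 184, 183, 172, 138, 101, 94, 80, 71, 68, 85, 147, 190, 200, 201, 201, 201, 200, 200, 197, 181, 165, 174, 174, 173, 173, 174, 172, 173, 172, 173, 172] [183, 175, 148, 97, 54, 87, 94, 57, 58, 85, 108, 95, 77, 99, 112, 113, 141, 181, 198, 200, 201, 201, 201, 200, 201, 191, 184, 189, 189, 189, 190, 190, 188, 189, 189]
```

Call:
move_arm(
  claw=[0.035, 0.035, 0.035, 0.035, 0.035, 0.035, 0.035, 0.035, 0.035, 0.035, 0.035, 0.035, 0, 0, 0, 0, 0, 0, 0],
  delta_pos=[
    [-0.0003, -0.0273, 0],
    [-0.0003, -0.0273, 0],
    [0, 0, 0],
    [0, 0, 0.0272],
    [0, 0, 0.0272],
    [0, 0, 0.0272],
    [0, 0, 0.0272],
    [0, 0, 0.0272],
    [0, 0, 0.0272],
    [0, 0, 0.0272],
    [0, 0, 0.0272],
    [0, 0, 0],
    [0, 0, 0],
    [0, 0, 0],
    [0, 0, 0],
    [0, 0, 0],
    [0, 0, 0],
    [0, 0, 0],
    [0, 0, 0],
  ],
  turn=[
    [0, 0, 0],
    [0, 0, 0],
    [0, 0, 0],
    [0, 0, 0],
    [0, 0, 0],
    [0, 0, 0],
    [0, 0, 0],
    [0, 0, 0],
    [0, 0, 0],
    [0, 0, 0],
    [0, 0, 0],
    [0, 0, 0],
    [0, 0, 0],
    [0, 0, 0],
    [0, 0, 0],
    [0, 0, 0],
    [0, 0, 0],
    [0, 0, 0],
    [0, 0, 0],
  ],
  force=30,
)

```text
clock: 12.17
position: [0.4327, -0.318, 0.0706]
tool_rot: [2.106, 2.329, 0.0]
wrist_force: [0.0, 0.8, 2.9]
grip_width: 0.0092
finger_force: 34.5
```

Call:
move_arm(
  claw=[0, 0, 0, 0, 0, 0, 0, 0, 0, 0, 0, 0, 0, 0, 0, 0, 0, 0, 0, 0],
  delta_pos=[
    [0, 0, -0.015],
    [0, 0, -0.035],
    [0, 0, -0.035],
    [0, 0, -0.035],
    [0.0325, 0.0072, 0],
    [0.0325, 0.0072, 0],
    [0.0325, 0.0072, 0],
    [0.0325, 0.0072, 0],
    [0.0325, 0.0072, 0],
    [0.0325, 0.0072, 0],
    [0.0325, 0.0072, 0],
    [0.0325, 0.0072, 0],
    [0.0325, 0.0072, 0],
    [0.0325, 0.0072, 0],
    [0.0325, 0.0072, 0],
    [0.0325, 0.0072, 0],
    [0.0325, 0.0072, 0],
    [0.0325, 0.0072, 0],
    [0.0325, 0.0072, 0],
    [0.0325, 0.0072, 0],
  ],
  turn=[
    [0, 0, 0],
    [0, 0, 0],
    [0, 0, 0],
    [0, 0, 0],
    [0, 0, 0],
    [0, 0, 0],
    [0, 0, 0],
    [0, 0, 0],
    [0, 0, 0],
    [0, 0, 0],
    [0, 0, 0],
    [0, 0, 0],
    [0, 0, 0],
    [0, 0, 0],
    [0, 0, 0],
    [0, 0, 0],
    [0, 0, 0],
    [0, 0, 0],
    [0, 0, 0],
    [0, 0, 0],
  ],
)

```text
clock: 13.83
position: [0.4942, 0.2129, 0.1898]
tool_rot: [2.106, 2.331, 0.0]
wrist_force: [0.8, -1.1, -0.7]
grip_width: 0.0093
finger_force: 34.0
```

Call:
move_arm(
  claw=[0, 0, 0, 0],
  delta_pos=[
    [0, 0, 0],
    [0, 0, 0],
    [0, 0, 0],
    [0, 0, 0],
  ],
  turn=[
    [0, 0, 0.018],
    [0, 0, 0],
    [0, 0, 0],
    [0, 0, 0],
  ],
)

```text
clock: 14.17
position: [0.4942, 0.2102, 0.1896]
tool_rot: [2.128, 2.311, -0.001]
wrist_force: [-0.1, 0.5, -0.7]
grip_width: 0.0096
finger_force: 33.9
```

```bash
python3 - <<'E'
from h import *
s=arm.get_state();print(s["position"],R.from_rotvec(s["tool_rot"]).as_matrix().round(3).tolist(),s["joint_pos"].round(2))
i=shot("wrist","w4");im=i["color"][:,:,::-1].copy()
O=np.array([.5792,.2181,0]);M=R.from_euler("z",.081).as_matrix()
for k in range(5):
  for y in(-.061,.061):
    for x in(-.021,.021):
      p=proj(i,O+M@np.array([(k-2)*.042+x,y,.0425]))[0]
      cv2.drawMarker(im,tuple(int(v) for v in np.round(p)),(0,0,255),0,6,1)
cv2.imwrite("pics/w4m.png",im)
E
```

```text
[0.49417234 0.21021894 0.18958925] [[-0.082, 0.997, -0.001], [0.997, 0.082, -0.001], [-0.001, -0.001, -1.0]] [ 0.27  0.26  1.68 -0.    1.21  0.19]
```

View pics/w4m.png

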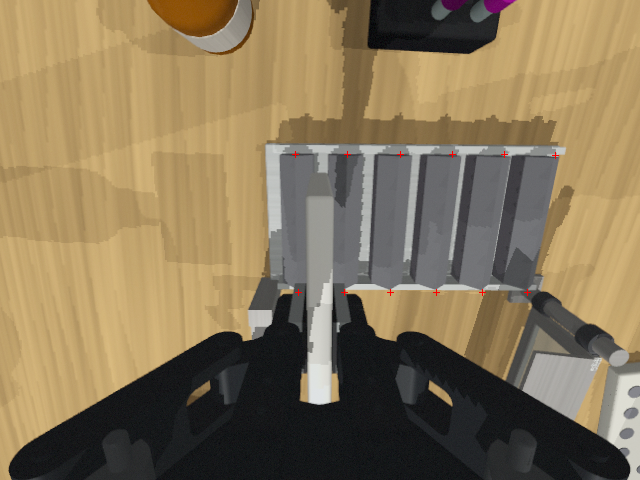

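```bash
python3 - <<'E'
from h import *
im=cv2.imread("pics/w4m.png")[135:310,260:570];im=cv2.convertScaleAbs(im,alpha=1.5,beta=-20)
cv2.imwrite("pics/c5.png",cv2.resize(im,(790,446),interpolation=cv2.INTER_CUBIC))
E
```

```text
(no output)
```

View pics/c5.png

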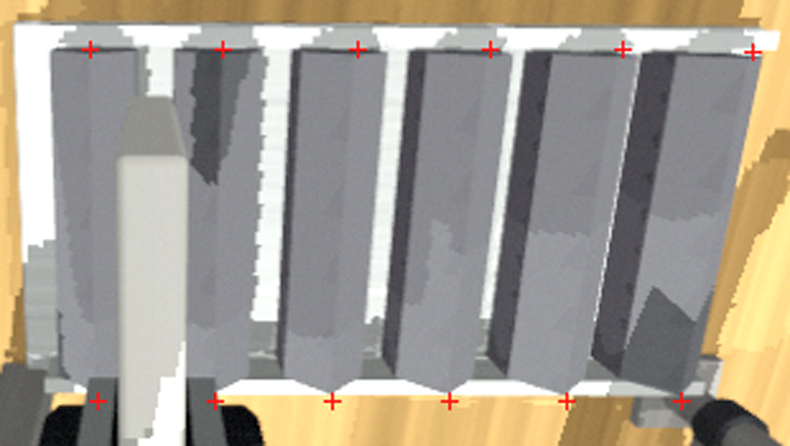

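```bash
python3 - <<'E'
from h import *
i=load("w4");O=np.array([.5792,.2181,0])
M=R.from_euler("z",.081).as_matrix()
for r,px,y in((6,(524.9,156.6),.061),(5,(475.9,156.6),.061),(4,(426,156.6),.061),(6,(504.1,282.2),-.061),(4,(415.8,281),-.061),(5,(459,281.5),-.061)):
    L=M.T@(onz(i,px,.028)-O);print(r,"model x",(r-3.5)*.042-.0145,"meas",L.round(4))
# far outer base top edge corners, z ~.026 rail
for p in((266,145),(565,147)): print((M.T@(onz(i,p,.026)-O)).round(4))
E
```

```text
6 model x 0.09050000000000001 meas [0.0895 0.0584 0.028 ]
5 model x 0.0485 meas [0.0475 0.0582 0.028 ]
4 model x 0.006500000000000001 meas [0.005  0.0581 0.028 ]
6 model x 0.09050000000000001 meas [ 0.0909 -0.0581  0.028 ]
4 model x 0.006500000000000001 meas [ 0.0063 -0.0568  0.028 ]
5 model x 0.0485 meas [ 0.0475 -0.0574  0.028 ]
[-0.1306  0.0673  0.026 ]
[0.1237 0.0665 0.026 ]
```

Call:
move_arm(
  claw=[0, 0, 0, 0, 0, 0, 0, 0, 0],
  delta_pos=[
    [0.0005, 0.0007, 0.02],
    [0, 0, 0.025],
    [0, 0, 0.02],
    [0, 0, 0.015],
    [0, 0, 0.012],
    [0, 0, 0.012],
    [0, 0, 0.013],
    [0, 0, 0],
    [0, 0, 0],
  ],
  turn=[
    [0, 0, 0],
    [0, 0, 0],
    [0, 0, 0],
    [0, 0, 0],
    [0, 0, 0],
    [0, 0, 0],
    [0, 0, 0],
    [0, 0, 0],
    [0, 0, 0],
  ],
)

```text
clock: 14.97
position: [0.4951, 0.2108, 0.0727]
tool_rot: [-2.129, -2.31, 0.001]
wrist_force: [0.3, -0.8, -1.0]
grip_width: 0.0093
finger_force: 34.1
```

Call:
move_arm(
  claw=[0, 0.035, 0.035, 0.035, 0.035, 0.035, 0.035, 0.035, 0.035, 0.035, 0.035, 0.035],
  delta_pos=[
    [0, 0, 0.0015],
    [0, 0, 0],
    [0, 0, 0],
    [0, 0, 0],
    [0, 0, 0],
    [0, 0, -0.02],
    [0, 0, -0.03],
    [0, 0, -0.03],
    [0, 0, -0.03],
    [0, 0, -0.03],
    [0, 0, -0.03],
    [0, 0, -0.03],
  ],
  turn=[
    [0, 0, 0],
    [0, 0, 0],
    [0, 0, 0],
    [0, 0, 0],
    [0, 0, 0],
    [0, 0, 0],
    [0, 0, 0],
    [0, 0, 0],
    [0, 0, 0],
    [0, 0, 0],
    [0, 0, 0],
    [0, 0, -0.018],
  ],
)

```text
clock: 15.97
position: [0.4948, 0.2118, 0.273]
tool_rot: [2.106, 2.331, 0.001]
wrist_force: [1.1, 0.6, 0.3]
grip_width: 0.0349
finger_force: 0.0
```

Call:
move_arm(
  claw=[0.035, 0.035, 0.035, 0.035, 0.035, 0.035, 0.035, 0.035, 0.035, 0.035, 0.035, 0.035, 0.035, 0.035, 0.035, 0.035, 0.035, 0.035, 0.035],
  delta_pos=[
    [-0.032, -0.0012, 0],
    [-0.032, -0.0012, 0],
    [-0.032, -0.0012, 0],
    [-0.032, -0.0012, 0],
    [-0.032, -0.0012, 0],
    [-0.032, -0.0012, 0],
    [-0.032, -0.0012, 0],
    [-0.032, -0.0012, 0],
    [-0.032, -0.0012, 0],
    [-0.032, -0.0012, 0],
    [-0.032, -0.0012, 0],
    [-0.032, -0.0012, 0],
    [-0.032, -0.0012, 0],
    [-0.032, -0.0012, 0],
    [-0.032, -0.0012, 0],
    [-0.032, -0.0012, 0],
    [0, 0, 0],
    [0, 0, 0],
    [0, 0, 0],
  ],
  turn=[
    [0, 0, 0],
    [0, 0, 0],
    [0, 0, 0],
    [0, 0, 0],
    [0, 0, 0],
    [0, 0, 0],
    [0, 0, 0],
    [0, 0, 0],
    [0, 0, 0],
    [0, 0, 0],
    [0, 0, 0],
    [0, 0, 0],
    [0, 0, 0],
    [0, 0, 0],
    [0, 0, 0],
    [0, 0, 0],
    [0, 0, 0],
    [0, 0, 0],
    [0, 0, 0],
  ],
)

```text
clock: 17.55
position: [0.5275, -0.299, 0.271]
tool_rot: [-2.106, -2.33, -0.001]
wrist_force: [-0.6, 1.0, -0.2]
grip_width: 0.0349
finger_force: 0.0
```

```bash
python3 - <<'E'
from h import *
s=arm.get_state();print(s["position"],R.from_rotvec(s["tool_rot"]).as_matrix().round(3).tolist())
w=shot("wrist","w5");b=shot("side","d5");a=shot("scene","s5")
r=lambda im,x,y,W,H:cv2.resize(im["color"][y:y+H,x:x+W,::-1],(400,300),interpolation=cv2.INTER_CUBIC)
cv2.imwrite("pics/c6.png",np.vstack([np.hstack([r(b,210,325,176,132),r(b,245,180,140,105)]),np.hstack([r(w,0,0,640,480),r(a,325,185,120,90)])]))
E
```

```text
[ 0.52745313 -0.29899112  0.27098591] [[-0.101, 0.995, -0.0], [0.995, 0.101, 0.001], [0.001, -0.0, -1.0]]
```

View pics/c6.png

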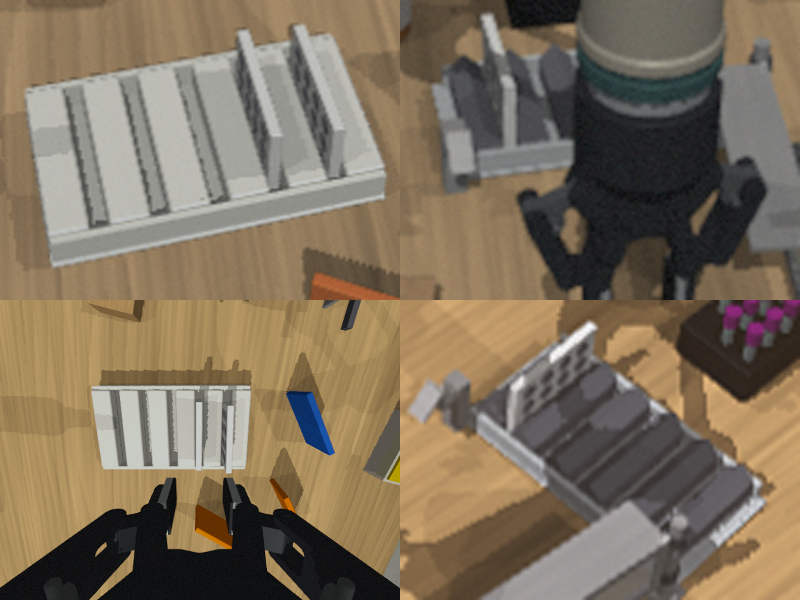

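Plate A stands in rack slot 0, and B and C are unmoved in the stand. I'll measure B and C from this view.

```bash
cat > m.py <<'E'
from h import *
import sys
def top(f,x0,x1,rows=(195,240)):
    g=cv2.cvtColor(cv2.imread(f"pics/{f}.png"),6)
    for r in rows: print(r,x0,g[r,x0:x1].tolist())
E
python3 - <<'E'
from m import *
top("w5",300,335);top("w5",350,385)
g=cv2.cvtColor(cv2.imread("pics/w5.png"),6);print(g[145:175,317].tolist(),g[255:285,315].tolist(),g[145:175,371].tolist(),g[255:285,367].tolist())
E
```

```text
195 300 [186, 187, 186, 186, 185, 186, 186, 185, 186, 177, 159, 127, 92, 156, 197, 202, 203, 202, 201, 202, 202, 202, 194, 158, 103, 96, 97, 105, 107, 108, 107, 143, 174, 173, 175]
240 300 [189, 189, 188, 189, 188, 188, 187, 188, 187, 184, 168, 134, 102, 161, 200, 202, 202, 203, 201, 202, 202, 198, 171, 148, 158, 122, 101, 145, 178, 177, 176, 177, 177, 177, 176]
195 350 [185, 184, 183, 171, 140, 89, 88, 105, 105, 112, 111, 110, 113, 154, 194, 202, 202, 202, 202, 202, 202, 201, 195, 161, 126, 132, 163, 189, 191, 191, 191, 191, 192, 192, 192]
240 350 [184, 180, 165, 133, 77, 70, 92, 105, 114, 105, 102, 110, 156, 194, 202, 202, 203, 202, 201, 202, 200, 188, 181, 192, 193, 191, 193, 193, 192, 193, 191, 191, 191, 192, 191]
[170, 170, 122, 107, 107, 107, 107, 107, 109, 106, 108, 106, 103, 96, 93, 93, 93, 95, 163, 199, 201, 201, 202, 202, 202, 202, 201, 202, 202, 201] [203, 203, 203, 203, 203, 202, 202, 203, 203, 202, 202, 203, 203, 203, 202, 203, 202, 192, 157, 153, 152, 154, 153, 152, 151, 151, 151, 150, 149, 150] [107, 111, 113, 112, 115, 114, 116, 116, 117, 118, 117, 119, 119, 121, 121, 116, 107, 106, 107, 106, 108, 111, 98, 112, 174, 198, 201, 201, 202, 201] [202, 202, 202, 201, 202, 202, 201, 202, 202, 202, 202, 202, 201, 202, 202, 202, 202, 201, 202, 202, 201, 201, 171, 130, 127, 127, 127, 125, 127, 84]
```

```bash
python3 - <<'E'
from h import *
w=load("w5");s=arm.get_state();Rt=R.from_rotvec(s["tool_rot"]).as_matrix()
for a,b in(((318.4,163),(317,272)),((368.6,169),(366,277))):
    P=[onz(w,q,.086) for q in(a,b)];m=sum(P)/2;d=P[0]-P[1]
    print(m.round(4),np.linalg.norm(d).round(4),np.arctan2(-d[0],d[1]).round(3),(Rt.T@(m-s["position"])).round(4))
E
```

```text
[ 0.5261 -0.3011  0.086 ] 0.1083 0.087 [-0.0029 -0.0019  0.1854]
[ 0.5747 -0.3017  0.086 ] 0.1084 0.12 [-0.0085  0.0464  0.1855]
```

Call:
move_arm(
  claw=[0.035, 0.035, 0.035, 0.035, 0.035, 0.035, 0.035, 0.035, 0.035, 0.035, 0, 0, 0, 0, 0, 0, 0],
  delta_pos=[
    [-0.0027, -0.0018, 0],
    [0, 0, 0.029],
    [0, 0, 0.029],
    [0, 0, 0.029],
    [0, 0, 0.029],
    [0, 0, 0.029],
    [0, 0, 0.029],
    [0, 0, 0.029],
    [0, 0, 0],
    [0, 0, 0],
    [0, 0, 0],
    [0, 0, 0],
    [0, 0, 0],
    [0, 0, 0],
    [0, 0, 0],
    [0, 0, 0],
    [0, 0, 0],
  ],
  turn=[
    [0, 0, 0],
    [0, 0, 0],
    [0, 0, 0],
    [0, 0, 0],
    [0, 0, 0],
    [0, 0, 0],
    [0, 0, 0],
    [0, 0, 0],
    [0, 0, 0],
    [0, 0, 0],
    [0, 0, 0],
    [0, 0, 0],
    [0, 0, 0],
    [0, 0, 0],
    [0, 0, 0],
    [0, 0, 0],
    [0, 0, 0],
  ],
  force=30,
)

```text
clock: 19.12
position: [0.5276, -0.3032, 0.0706]
tool_rot: [2.103, 2.327, 0.001]
wrist_force: [-0.0, 0.3, 5.2]
grip_width: 0.0095
finger_force: 34.0
```

Call:
move_arm(
  claw=[0, 0, 0, 0, 0, 0, 0, 0, 0, 0, 0, 0, 0, 0, 0, 0, 0, 0, 0, 0],
  delta_pos=[
    [0, 0, -0.015],
    [0, 0, -0.035],
    [0, 0, -0.035],
    [0, 0, -0.035],
    [0.032, 0.0065, 0],
    [0.032, 0.0065, 0],
    [0.032, 0.0065, 0],
    [0.032, 0.0065, 0],
    [0.032, 0.0065, 0],
    [0.032, 0.0065, 0],
    [0.032, 0.0065, 0],
    [0.032, 0.0065, 0],
    [0.032, 0.0065, 0],
    [0.032, 0.0065, 0],
    [0.032, 0.0065, 0],
    [0.032, 0.0065, 0],
    [0.032, 0.0065, 0],
    [0.032, 0.0065, 0],
    [0.032, 0.0065, 0],
    [0.032, 0.0065, 0],
  ],
  turn=[
    [0, 0, 0],
    [0, 0, 0],
    [0, 0, 0],
    [0, 0, 0],
    [0, 0, 0],
    [0, 0, 0],
    [0, 0, 0],
    [0, 0, 0],
    [0, 0, 0],
    [0, 0, 0],
    [0, 0, 0],
    [0, 0, 0],
    [0, 0, 0],
    [0, 0, 0],
    [0, 0, 0],
    [0, 0, 0],
    [0, 0, 0],
    [0, 0, 0],
    [0, 0, 0],
    [0, 0, 0],
  ],
)

```text
clock: 20.78
position: [0.5777, 0.219, 0.1887]
tool_rot: [2.106, 2.331, 0.0]
wrist_force: [1.1, -0.2, -1.4]
grip_width: 0.0095
finger_force: 32.9
```

Call:
move_arm(
  claw=[0, 0, 0, 0],
  delta_pos=[
    [0, 0, 0],
    [0, 0, 0],
    [0, 0, 0],
    [0, 0, 0],
  ],
  turn=[
    [0, 0, 0.019],
    [0, 0, 0],
    [0, 0, 0],
    [0, 0, 0],
  ],
)

```text
clock: 21.12
position: [0.5777, 0.2164, 0.1883]
tool_rot: [2.129, 2.31, -0.001]
wrist_force: [0.1, -0.6, -1.1]
grip_width: 0.0096
finger_force: 32.9
```

Call:
move_arm(
  claw=[0, 0, 0, 0, 0, 0, 0, 0, 0],
  delta_pos=[
    [0, 0.0007, 0.02],
    [0, 0, 0.025],
    [0, 0, 0.02],
    [0, 0, 0.015],
    [0, 0, 0.012],
    [0, 0, 0.012],
    [0, 0, 0.0125],
    [0, 0, 0],
    [0, 0, 0],
  ],
  turn=[
    [0, 0, 0],
    [0, 0, 0],
    [0, 0, 0],
    [0, 0, 0],
    [0, 0, 0],
    [0, 0, 0],
    [0, 0, 0],
    [0, 0, 0],
    [0, 0, 0],
  ],
)

```text
clock: 21.87
position: [0.5788, 0.2161, 0.0717]
tool_rot: [-2.13, -2.309, 0.001]
wrist_force: [-0.2, -0.3, -0.3]
grip_width: 0.0096
finger_force: 33.6
```

Call:
move_arm(
  claw=[0, 0.035, 0.035, 0.035, 0.035, 0.035, 0.035, 0.035, 0.035, 0.035, 0.035, 0.035],
  delta_pos=[
    [0, 0, 0.001],
    [0, 0, 0],
    [0, 0, 0],
    [0, 0, 0],
    [0, 0, 0],
    [0, 0, -0.02],
    [0, 0, -0.03],
    [0, 0, -0.03],
    [0, 0, -0.03],
    [0, 0, -0.03],
    [0, 0, -0.03],
    [0, 0, -0.03],
  ],
  turn=[
    [0, 0, 0],
    [0, 0, 0],
    [0, 0, 0],
    [0, 0, 0],
    [0, 0, 0],
    [0, 0, 0],
    [0, 0, 0],
    [0, 0, 0],
    [0, 0, 0],
    [0, 0, 0],
    [0, 0, 0],
    [0, 0, -0.019],
  ],
)

```text
clock: 22.87
position: [0.5784, 0.2176, 0.2725]
tool_rot: [2.106, 2.331, 0.001]
wrist_force: [0.4, 0.5, 0.5]
grip_width: 0.0353
finger_force: 0.0
```

Call:
move_arm(
  claw=[0.035, 0.035, 0.035, 0.035, 0.035, 0.035, 0.035, 0.035, 0.035, 0.035, 0.035, 0.035, 0.035, 0.035, 0.035, 0.035, 0.035, 0.035, 0.035],
  delta_pos=[
    [-0.0322, -0.0035, 0],
    [-0.0322, -0.0035, 0],
    [-0.0322, -0.0035, 0],
    [-0.0322, -0.0035, 0],
    [-0.0322, -0.0035, 0],
    [-0.0322, -0.0035, 0],
    [-0.0322, -0.0035, 0],
    [-0.0322, -0.0035, 0],
    [-0.0322, -0.0035, 0],
    [-0.0322, -0.0035, 0],
    [-0.0322, -0.0035, 0],
    [-0.0322, -0.0035, 0],
    [-0.0322, -0.0035, 0],
    [-0.0322, -0.0035, 0],
    [-0.0322, -0.0035, 0],
    [-0.0322, -0.0035, 0],
    [0, 0, 0],
    [0, 0, 0],
    [0, 0, 0],
  ],
  turn=[
    [0, 0, 0],
    [0, 0, 0],
    [0, 0, 0],
    [0, 0, 0],
    [0, 0, 0],
    [0, 0, 0],
    [0, 0, 0],
    [0, 0, 0],
    [0, 0, 0],
    [0, 0, 0],
    [0, 0, 0],
    [0, 0, 0],
    [0, 0, 0],
    [0, 0, 0],
    [0, 0, 0],
    [0, 0, 0],
    [0, 0, 0],
    [0, 0, 0],
    [0, 0, 0],
  ],
)

```text
clock: 24.45
position: [0.5748, -0.3002, 0.2705]
tool_rot: [-2.106, -2.33, -0.001]
wrist_force: [-0.2, 0.6, -1.0]
grip_width: 0.0351
finger_force: 0.0
```

```bash
python3 - <<'E'
from m import *
s=arm.get_state();print(s["position"],R.from_rotvec(s["tool_rot"]).as_matrix().round(3).tolist())
w=shot("wrist","w6");a=shot("scene","s6");b=shot("side","d6")
print(proj(w,[[.5747,-.3017,.086],[.569,-.248,.086],[.580,-.356,.086]]).round(1).tolist())
top("w6",300,340)
r=lambda im,x,y,W,H:cv2.resize(im["color"][y:y+H,x:x+W,::-1],(400,300),interpolation=cv2.INTER_CUBIC)
cv2.imwrite("pics/c7.png",np.vstack([np.hstack([r(b,210,325,176,132),r(b,245,180,140,105)]),np.hstack([r(w,0,0,640,480),r(a,325,185,120,90)])]))
E
```

```text
[ 0.57477707 -0.30018417  0.27051067] [[-0.1, 0.995, -0.0], [0.995, 0.1, 0.001], [0.001, -0.0, -1.0]]
[[319.0, 219.8], [318.7, 162.6], [318.8, 272.1]]
195 300 [188, 188, 187, 187, 187, 187, 187, 187, 188, 187, 179, 158, 126, 110, 166, 200, 204, 203, 202, 203, 202, 203, 202, 192, 154, 104, 100, 108, 125, 133, 133, 132, 132, 165, 194, 192, 194, 192, 194, 194]
240 300 [189, 190, 190, 189, 189, 189, 189, 188, 188, 189, 183, 167, 133, 99, 128, 178, 203, 204, 203, 203, 203, 203, 203, 197, 161, 98, 98, 113, 164, 196, 194, 194, 195, 195, 196, 195, 195, 195, 194, 194]
```

View pics/c7.png

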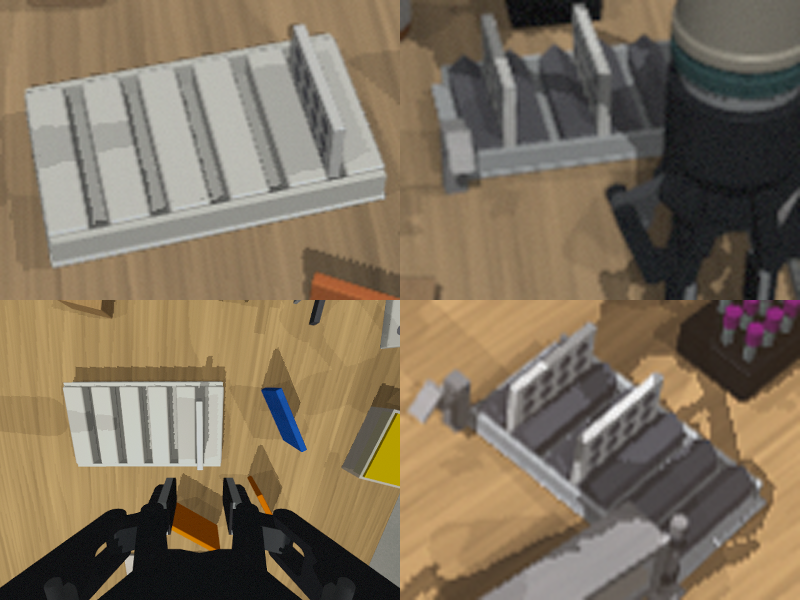

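Plates A and B stand in slots 0 and 2. C is centred under the gripper at wrist column 319.

Call:
move_arm(
  claw=[0.035, 0.035, 0.035, 0.035, 0.035, 0.035, 0.035, 0.035, 0.035, 0.035, 0, 0, 0, 0, 0, 0, 0],
  delta_pos=[
    [-0.001, 0, 0],
    [0, 0, 0.029],
    [0, 0, 0.029],
    [0, 0, 0.029],
    [0, 0, 0.029],
    [0, 0, 0.029],
    [0, 0, 0.029],
    [0, 0, 0.029],
    [0, 0, 0],
    [0, 0, 0],
    [0, 0, 0],
    [0, 0, 0],
    [0, 0, 0],
    [0, 0, 0],
    [0, 0, 0],
    [0, 0, 0],
    [0, 0, 0],
  ],
  turn=[
    [0, 0, 0],
    [0, 0, 0],
    [0, 0, 0],
    [0, 0, 0],
    [0, 0, 0],
    [0, 0, 0],
    [0, 0, 0],
    [0, 0, 0],
    [0, 0, 0],
    [0, 0, 0],
    [0, 0, 0],
    [0, 0, 0],
    [0, 0, 0],
    [0, 0, 0],
    [0, 0, 0],
    [0, 0, 0],
    [0, 0, 0],
  ],
  force=30,
)

```text
clock: 26.02
position: [0.5765, -0.3024, 0.0701]
tool_rot: [2.103, 2.327, 0.002]
wrist_force: [0.2, 1.7, 5.8]
grip_width: 0.0094
finger_force: 34.8
```

Call:
move_arm(
  claw=[0, 0, 0, 0, 0, 0, 0, 0, 0, 0, 0, 0, 0, 0, 0, 0, 0, 0, 0, 0],
  delta_pos=[
    [0, 0, -0.015],
    [0, 0, -0.035],
    [0, 0, -0.035],
    [0, 0, -0.035],
    [0.0322, 0.0086, 0],
    [0.0322, 0.0086, 0],
    [0.0322, 0.0086, 0],
    [0.0322, 0.0086, 0],
    [0.0322, 0.0086, 0],
    [0.0322, 0.0086, 0],
    [0.0322, 0.0086, 0],
    [0.0322, 0.0086, 0],
    [0.0322, 0.0086, 0],
    [0.0322, 0.0086, 0],
    [0.0322, 0.0086, 0],
    [0.0322, 0.0086, 0],
    [0.0322, 0.0086, 0],
    [0.0322, 0.0086, 0],
    [0.0322, 0.0086, 0],
    [0.0322, 0.0086, 0],
  ],
  turn=[
    [0, 0, 0],
    [0, 0, 0],
    [0, 0, 0],
    [0, 0, 0],
    [0, 0, 0],
    [0, 0, 0],
    [0, 0, 0],
    [0, 0, 0],
    [0, 0, 0],
    [0, 0, 0],
    [0, 0, 0],
    [0, 0, 0],
    [0, 0, 0],
    [0, 0, 0],
    [0, 0, 0],
    [0, 0, 0],
    [0, 0, 0],
    [0, 0, 0],
    [0, 0, 0],
    [0, 0, 0],
  ],
)

```text
clock: 27.68
position: [0.6598, 0.2263, 0.1881]
tool_rot: [2.106, 2.331, 0.0]
wrist_force: [0.4, -0.2, -0.3]
grip_width: 0.0096
finger_force: 33.8
```

Call:
move_arm(
  claw=[0, 0, 0, 0],
  delta_pos=[
    [0, 0, 0],
    [0, 0, 0],
    [0, 0, 0],
    [0, 0, 0],
  ],
  turn=[
    [0, 0, 0.019],
    [0, 0, 0],
    [0, 0, 0],
    [0, 0, 0],
  ],
)

```text
clock: 28.02
position: [0.6598, 0.2235, 0.1878]
tool_rot: [2.129, 2.31, -0.001]
wrist_force: [-0.0, 0.2, -1.3]
grip_width: 0.0093
finger_force: 33.7
```

```bash
python3 - <<'E'
from m import *
w=shot("wrist","w7")
cv2.imwrite("pics/c8.png",w["color"][60:400,100:640,::-1])
E
```

```text
(no output)
```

View pics/c8.png

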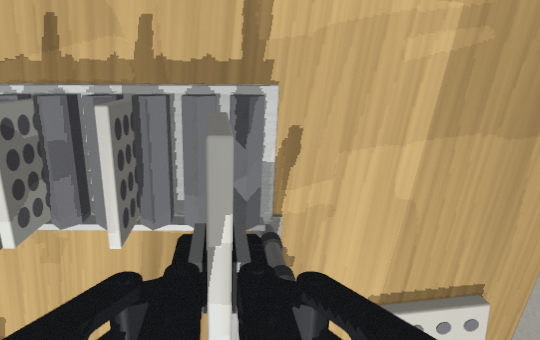

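Call:
move_arm(
  claw=[0, 0, 0, 0, 0, 0, 0, 0, 0],
  delta_pos=[
    [0.0005, 0.0023, 0.02],
    [0, 0, 0.025],
    [0, 0, 0.02],
    [0, 0, 0.015],
    [0, 0, 0.012],
    [0, 0, 0.012],
    [0, 0, 0.0115],
    [0, 0, 0],
    [0, 0, 0],
  ],
  turn=[
    [0, 0, 0],
    [0, 0, 0],
    [0, 0, 0],
    [0, 0, 0],
    [0, 0, 0],
    [0, 0, 0],
    [0, 0, 0],
    [0, 0, 0],
    [0, 0, 0],
  ],
)

```text
clock: 28.82
position: [0.6624, 0.2253, 0.0722]
tool_rot: [2.129, 2.31, 0.0]
wrist_force: [-0.5, -0.3, -1.0]
grip_width: 0.0097
finger_force: 34.0
```

Call:
move_arm(
  claw=[0, 0.035, 0.035, 0.035, 0.035, 0.035, 0.035, 0.035, 0.035, 0.035, 0.035, 0.035, 0.035, 0.035],
  delta_pos=[
    [0, 0, 0.0012],
    [0, 0, 0],
    [0, 0, 0],
    [0, 0, 0],
    [0, 0, 0],
    [0, 0, -0.02],
    [0, 0, -0.03],
    [0, 0, -0.03],
    [0, 0, -0.03],
    [0, 0, -0.03],
    [0, 0, -0.03],
    [0, 0, -0.03],
    [0, 0, 0],
    [0, 0, 0],
  ],
  turn=[
    [0, 0, 0],
    [0, 0, 0],
    [0, 0, 0],
    [0, 0, 0],
    [0, 0, 0],
    [0, 0, 0],
    [0, 0, 0],
    [0, 0, 0],
    [0, 0, 0],
    [0, 0, 0],
    [0, 0, 0],
    [0, 0, 0],
    [0, 0, 0.065],
    [0, 0, 0.065],
  ],
)

```text
clock: 29.98
position: [0.6634, 0.2258, 0.2747]
tool_rot: [2.275, 2.162, 0.009]
wrist_force: [-0.1, 0.8, 0.2]
grip_width: 0.0345
finger_force: 0.0
```

Call:
move_arm(
  claw=[0.04, 0.04, 0.04, 0.04, 0.04, 0.04, 0.04, 0.04, 0.04, 0.04, 0.04, 0.04, 0.04],
  delta_pos=[
    [-0.0274, 0.0069, 0],
    [-0.0274, 0.0069, 0],
    [-0.0274, 0.0069, 0],
    [-0.0274, 0.0069, 0],
    [-0.0274, 0.0069, 0],
    [-0.0274, 0.0069, 0],
    [-0.0274, 0.0069, 0],
    [-0.0274, 0.0069, 0],
    [-0.0274, 0.0069, 0],
    [-0.0274, 0.0069, 0],
    [0, 0, 0],
    [0, 0, 0],
    [0, 0, 0],
  ],
  turn=[
    [0, 0, 0],
    [0, 0, 0],
    [0, 0, 0],
    [0, 0, 0],
    [0, 0, 0],
    [0, 0, 0],
    [0, 0, 0],
    [0, 0, 0],
    [0, 0, 0],
    [0, 0, 0],
    [0, 0, 0],
    [0, 0, 0],
    [0, 0, 0],
  ],
)

```text
clock: 31.07
position: [0.7178, -0.051, 0.271]
tool_rot: [-2.274, -2.167, -0.001]
wrist_force: [0.3, 0.9, -0.2]
grip_width: 0.0401
finger_force: 0.0
```

```bash
python3 - <<'E'
from m import *
s=arm.get_state();print(s["position"],R.from_rotvec(s["tool_rot"]).as_matrix().round(3).tolist(),s["joint_pos"].round(2))
w=shot("wrist","w8");a=shot("scene","s8");b=shot("side","d8")
wm=w["color"][:,:,::-1]
r=lambda im,x,y,W,H:cv2.resize(im["color"][y:y+H,x:x+W,::-1],(320,240),interpolation=cv2.INTER_CUBIC)
cv2.imwrite("pics/c9.png",np.hstack([cv2.resize(wm[:,110:530],(420,480)),np.vstack([r(b,245,170,140,105),r(a,325,185,120,90)])]))
E
```

```text
[ 0.71783468 -0.05100653  0.27097934] [[0.048, 0.999, -0.0], [0.999, -0.048, 0.001], [0.001, -0.0, -1.0]] [-0.17  0.49  1.1   0.    1.55 -0.12]
```

View pics/c9.png

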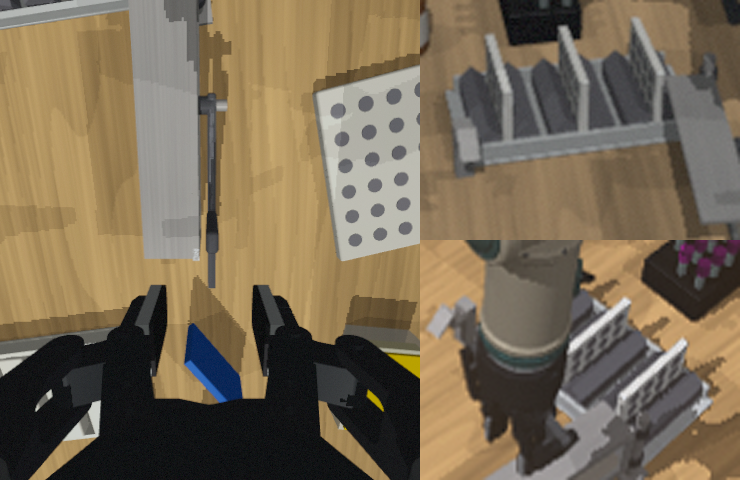

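All three plates stand in slots 0, 2 and 4. The tab top is at wrist pixel (322,243).

```bash
python3 - <<'E'
from h import *
w=load("w8");s=arm.get_state();Rt=R.from_rotvec(s["tool_rot"]).as_matrix()
for p,z in(((322.3,242.5),.16),((309,258),.104),((309,60),.104),((322,285),.082),((322,120),.082)):
    q=onz(w,p,z);print(q.round(4),(Rt.T@(q-s["position"])).round(4))
# plate tops on rack
for n,f in(("side","d8"),):
  i=load(f);O=np.array([.5786,.2183,0]);M=R.from_euler("z",.081).as_matrix()
  for k in(0,2,4):
    print(k,proj(i,[O+M@np.array([(k-2)*.042,y,.086]) for y in(-.055,.055)]).round(1).tolist())
E
```

```text
[ 0.7199 -0.0522  0.16  ] [-0.0022  0.0022  0.1113]
[ 0.7064 -0.0849  0.104 ] [-0.0355 -0.0098  0.1672]
[0.716  0.0833 0.104 ] [ 0.133  -0.008   0.1673]
[ 0.7172 -0.1236  0.082 ] [-0.0736  0.0027  0.1892]
[0.7246 0.0385 0.082 ] [0.0886 0.0026 0.1893]
0 [[282.7, 209.5], [274.6, 183.9]]
2 [[316.7, 205.3], [306.9, 180.2]]
4 [[350.0, 201.2], [338.5, 176.5]]
```

Call:
move_arm(
  claw=[0.04, 0.04, 0.04, 0.04, 0.04, 0.04, 0.04, 0.04, 0.04, 0, 0, 0, 0, 0, 0, 0],
  delta_pos=[
    [-0.0015, 0.0022, 0],
    [0, 0, 0.0225],
    [0, 0, 0.0225],
    [0, 0, 0.0225],
    [0, 0, 0.0225],
    [0, 0, 0.0225],
    [0, 0, 0.0225],
    [0, 0, 0],
    [0, 0, 0],
    [0, 0, 0],
    [0, 0, 0],
    [0, 0, 0],
    [0, 0, 0],
    [0, 0, 0],
    [0, 0, 0],
    [0, 0, 0],
  ],
  turn=[
    [0, 0, 0],
    [0, 0, 0],
    [0, 0, 0],
    [0, 0, 0],
    [0, 0, 0],
    [0, 0, 0],
    [0, 0, 0],
    [0, 0, 0],
    [0, 0, 0],
    [0, 0, 0],
    [0, 0, 0],
    [0, 0, 0],
    [0, 0, 0],
    [0, 0, 0],
    [0, 0, 0],
    [0, 0, 0],
  ],
  force=30,
)

```text
clock: 32.55
position: [0.7209, -0.0531, 0.1382]
tool_rot: [2.272, 2.166, 0.003]
wrist_force: [-1.3, 0.8, 6.8]
grip_width: 0.0098
finger_force: 33.3
```

Call:
move_arm(
  claw=[0, 0, 0, 0, 0, 0, 0, 0],
  delta_pos=[
    [0.003, 0, -0.0042],
    [0.003, 0, -0.0042],
    [0.003, 0, -0.0042],
    [0.0035, 0, -0.0038],
    [0.0035, 0, -0.0038],
    [0.0035, 0, -0.0038],
    [0, 0, 0],
    [0, 0, 0],
  ],
  turn=[
    [0, 0, 0],
    [0, 0, 0],
    [0, 0, 0],
    [0, 0, 0],
    [0, 0, 0],
    [0, 0, 0],
    [0, 0, 0],
    [0, 0, 0],
  ],
)

```text
clock: 33.22
position: [0.7214, -0.033, 0.1607]
tool_rot: [2.273, 2.168, 0.002]
wrist_force: [-0.5, -2.8, 1.4]
grip_width: 0.0094
finger_force: 32.2
```

Call:
move_arm(
  claw=[0, 0, 0, 0, 0, 0, 0, 0, 0, 0, 0, 0, 0, 0, 0, 0, 0, 0, 0, 0],
  delta_pos=[
    [-0.0004, -0.0074, 0],
    [-0.0004, -0.0074, 0],
    [-0.0006, -0.0148, 0],
    [-0.0006, -0.0148, 0],
    [-0.0006, -0.0148, 0],
    [-0.0006, -0.0148, 0],
    [-0.0006, -0.0148, 0],
    [-0.0006, -0.0148, 0],
    [-0.0006, -0.0148, 0],
    [-0.0006, -0.0148, 0],
    [-0.0006, -0.0148, 0],
    [-0.0006, -0.0148, 0],
    [-0.0006, -0.0148, 0],
    [-0.0006, -0.0148, 0],
    [-0.0006, -0.0148, 0],
    [-0.0006, -0.0148, 0],
    [-0.0006, -0.0148, 0],
    [-0.0006, -0.0148, 0],
    [0, 0, 0],
    [0, 0, 0],
  ],
  turn=[
    [0, 0, 0.04],
    [0, 0, 0.04],
    [0, 0, 0.08],
    [0, 0, 0.08],
    [0, 0, 0.08],
    [0, 0, 0.08],
    [0, 0, 0.08],
    [0, 0, 0.08],
    [0, 0, 0.08],
    [0, 0, 0.08],
    [0, 0, 0.08],
    [0, 0, 0.08],
    [0, 0, 0.08],
    [0, 0, 0.08],
    [0, 0, 0.08],
    [0, 0, 0.08],
    [0, 0, 0.08],
    [0, 0, 0.08],
    [0, 0, 0],
    [0, 0, 0],
  ],
)

```text
clock: 34.88
position: [0.5342, 0.1078, 0.1606]
tool_rot: [-3.13, -0.259, 0.002]
wrist_force: [-4.8, -2.5, 6.2]
grip_width: 0.0095
finger_force: 32.8
```

```bash
python3 - <<'E'
from h import *
s=arm.get_state();Rt=R.from_rotvec(s["tool_rot"]).as_matrix();p=s["position"];print(p,Rt[:2,0],s["wrist_force"])
h=np.array([.7149,.1529]);d=p[:2]-h;r=np.hypot(*d);a=np.arctan2(d[1],d[0]);off=np.arctan2(.015,.185)
print("gate est",(a%(2*np.pi))-np.pi-.081-off, "r",r,"tool yaw from shut",np.arctan2(Rt[1,0],Rt[0,0])-.081,"goal in tool",(Rt.T@(np.array([.5318,.1229,.1617])-p)).round(4))
E
```

```text
[0.53417624 0.10777603 0.16057364] [0.98638356 0.16445592] [-4.83600611 -2.45411854  6.20539911]
gate est 0.08277786061488071 r 0.18627198211366297 tool yaw from shut 0.0842065388582758 goal in tool [ 0.0001 -0.0153 -0.0011]
```

Call:
move_arm(
  claw=[0, 0, 0, 0, 0, 0],
  delta_pos=[
    [0, -0.0053, 0],
    [0, -0.0053, 0],
    [0, -0.0053, 0],
    [0, 0, 0],
    [0, 0, 0],
    [0, 0, 0],
  ],
  turn=[
    [0, 0, 0.028],
    [0, 0, 0.028],
    [0, 0, 0.028],
    [0, 0, 0],
    [0, 0, 0],
    [0, 0, 0],
  ],
)

```text
clock: 35.38
position: [0.5314, 0.1225, 0.1607]
tool_rot: [-3.138, -0.126, 0.006]
wrist_force: [-8.2, -1.1, 8.2]
grip_width: 0.0096
finger_force: 33.3
```

Call:
move_arm(
  claw=[0, 0, 0, 0, 0, 0, 0, 0, 0],
  delta_pos=[
    [-0.0035, 0, 0.0038],
    [-0.0035, 0, 0.0038],
    [-0.0035, 0, 0.0038],
    [-0.003, 0, 0.0042],
    [-0.003, 0, 0.0042],
    [-0.003, 0, 0.0042],
    [0, 0, 0],
    [0, 0, 0],
    [0, 0, 0],
  ],
  turn=[
    [0, 0, 0],
    [0, 0, 0],
    [0, 0, 0],
    [0, 0, 0],
    [0, 0, 0],
    [0, 0, 0],
    [0, 0, 0],
    [0, 0, 0],
    [0, 0, 0],
  ],
)

```text
clock: 36.13
position: [0.5138, 0.121, 0.1376]
tool_rot: [-3.138, -0.125, -0.001]
wrist_force: [-5.3, -1.7, 11.4]
grip_width: 0.01
finger_force: 34.1
```

Call:
move_arm(
  claw=[0.02, 0.03, 0.04, 0.04, 0.04, 0.04, 0.04, 0.04, 0.04, 0.04, 0.04, 0.04, 0.04, 0.04],
  delta_pos=[
    [0, 0, 0],
    [0, 0, 0],
    [0, 0, 0],
    [0, 0, 0],
    [0, 0, -0.02],
    [0, 0, -0.03],
    [0, 0, -0.03],
    [0, 0, -0.03],
    [0, 0, -0.03],
    [0, 0, -0.02],
    [0, 0, 0],
    [0, 0, 0],
    [0, 0, 0],
    [0, 0, 0],
  ],
  turn=[
    [0, 0, 0],
    [0, 0, 0],
    [0, 0, 0],
    [0, 0, 0],
    [0, 0, 0],
    [0, 0, 0],
    [0, 0, 0],
    [0, 0, 0],
    [0, 0, 0],
    [0, 0, 0],
    [0, 0, 0],
    [0, 0, 0],
    [0, 0, 0],
    [0, 0, 0],
  ],
)

```text
clock: 37.3
position: [0.5129, 0.1211, 0.2942]
tool_rot: [3.139, 0.124, -0.005]
wrist_force: [0.1, -0.9, -0.3]
grip_width: 0.0403
finger_force: 0.0
```

```bash
python3 - <<'E'
from h import *
s=arm.get_state();print(s["position"],s["clock"])
w=shot("wrist","w9");a=shot("scene","s9");b=shot("side","d9")
r=lambda im,x,y,W,H:cv2.resize(im["color"][y:y+H,x:x+W,::-1],(400,300),interpolation=cv2.INTER_CUBIC)
cv2.imwrite("pics/c10.png",np.vstack([np.hstack([r(b,245,170,140,105),r(b,160,300,300,180)]),np.hstack([r(w,150,0,320,300),r(a,325,185,120,90)])]))
E
```

```text
[0.51290582 0.12108982 0.29419496] 37.3
```

View pics/c10.png

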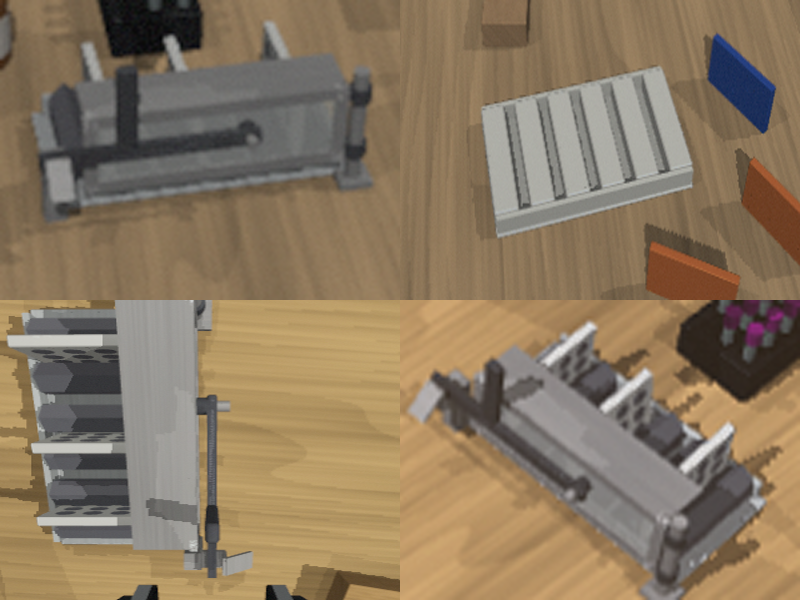

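The gate is shut, the bar lies behind the catch as at the start, all three plates are in the rack and the stand is empty. I'll make a quick numeric check against the first pictures, then hand in.

```bash
python3 - <<'E'
from h import *
for f,g,(x,y,W,H) in(("side0","d9",(258,190,115,52)),("scene0","s9",(328,195,80,75))):
    A,B=[cv2.cvtColor(cv2.imread(f"pics/{n}.png"),6)[y:y+H,x:x+W].astype(np.float32) for n in(f,g)]
    D=abs(A-B);print(D.mean(),(D>25).sum())
for f in("side0","d9"):
    g=cv2.cvtColor(cv2.imread(f"pics/{f}.png"),6)
    for c in(275,305,320): print(f,c,g[205:235,c].argmin()+205,g[205:235,c].tolist()[5:22])
E
```

```text
4.57893 101
8.046833 288
side0 275 224 [125, 109, 87, 92, 94, 97, 90, 90, 91, 89, 83, 65, 51, 50, 44, 44, 46]
side0 305 220 [86, 93, 102, 106, 106, 103, 101, 84, 55, 49, 47, 51, 49, 60, 86, 103, 103]
side0 320 218 [102, 103, 104, 106, 105, 86, 64, 61, 46, 52, 54, 55, 81, 105, 105, 105, 104]
d9 275 224 [132, 122, 114, 113, 112, 103, 97, 93, 91, 93, 92, 76, 53, 52, 44, 44, 50]
d9 305 221 [89, 90, 101, 105, 104, 107, 103, 92, 64, 57, 53, 51, 58, 58, 84, 104, 106]
d9 320 220 [101, 106, 106, 108, 107, 90, 68, 60, 53, 49, 47, 49, 82, 103, 106, 107, 106]
```

Bar rows match the start to within about a quarter of a pixel, so it is level and the gate is shut.

```bash
python3 -c "
from cell import arm;print(arm.finish_job())"
```

```text
the job is handed in; nothing more can be done
None
```

The job is handed in (the script returned no verdict): all three plates present stand in slots 0, 2 and 4 of the rack, and the gate is shut with the bar level behind its catch in the final camera check.

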